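# Uncap and index pump barrels on a test rig

### The arm

A 7-joint arm with a two-finger parallel gripper is mounted at the origin on the work surface. World frame = base frame: x ahead of the robot, y to its left, z up, the work surface at z = 0. Lengths are in m, angles in rad, forces in N, time in s.
With the tool pointing down it reaches from about 0.425 to 1.025 m from the base axis. Payload 9.4 kg.
Tool frame: the origin (TCP) lies on the centre line of the jaws, within the pads' length; the fingertips stand ctrl.tips_ahead ahead of it and the grasp point (between the pads) lies 11 mm behind it (ctrl.tips_ahead is the distance from the TCP to the fingertips, in m); z points along the fingers, y is the direction in which the jaws open and shut (so a half turn about z gives the same grasp; the last joint's range is limited). The gripper opens to 93 mm and grips with 3 to 60 N. Pads are 15 mm wide; open, the fingers measure 128 mm over their backs; the gripper's body (75 mm by 188 mm) begins 65 mm behind the grasp point.
Start: joints at [1.216, 0.599, -0.003, 1.599, 0.002, 0.943, -0.08], TCP at [0.199, -0.697, 0.227] pointing down, gripper open.
Joint ranges: [-2.57, 2.57], [-0.35, 1.97], [-1.29, 1.29], [0.11, 2.56], [-1.05, 4.19], [0.11, 1.86], [-2.63, 2.63]. Speed limits (rad/s): [2.22, 2.22, 3.01, 3.01, 3.14, 3.14, 3.14].

### API

Orientations are given as a unit quaternion [x, y, z, w].
In Python, from plant import ctrl, imaging gives the robot as it stands.
- The arm moves only by the tool step_arm, never from a script. Its argument "commands" is a list of rows, each a list of 3 entries, a list of its own where there are three numbers: the shift along the world's x, y, z in mm, then the turn about the world's z in rad, then the opening, from -1 (shut) to 1 (fully open). A call has 1 to 12 rows; each row shifts and turns the commanded pose from where the row before left it; what a row does not reach is not made up. A row lasts 1/12 s, in which the tool goes at most 41.7 mm and 7.16 degrees, less where a joint would pass 70% of its speed; a pose out of reach is approached as far as the arm can. A call with a gripper value outside its range is refused whole. The fingers move at their own pace and stop on an object; "newtons" is the grip in N (left out, the last holds). Time passes only in rows, so rows that do not move let the fingers close. It gives the time, the measured TCP pose, the force and the opening at its end, in the units of the state.
- ctrl.sense(): the state, without advancing time (a new reading comes with each control period).
- imaging.capture(name): name is "scene" or "top"; returns (picture, depth): 400x640x3 uint8, blue, green, red; 400x640 float32, m along the optical axis (not along the pixel's ray), 0 where there is no reading.
- imaging.calibration(name): a dict with "fx", "fy", "cx", "cy" (pixels), "k1" (the pictures are not rectified: a ray, as slopes to the right and down, at radius r is drawn at 1 + k1 r^2 times it, then the intrinsics apply), "T" (4x4, takes a point from camera to world coordinates). Camera axes: x right, y down, z forward; pixel columns grow to the right and rows downward; lengths in m; the calibration is good to about 2 mm. A picture is of the moment at which its call begins. calibration takes no time and is no camera call.
- ctrl.job_done(): hands the job in, once; it reports no verdict.
The state is a dict: "time": time; "joint_pos": joint angles; "dq": joint speeds; "joint_efforts": joint torques, N m; "position": TCP position; "eef_rot": TCP orientation; "contact_force": force on the tool from outside, world axes, zero at the start; "moment": the same for the moment, N m; "width": opening from 0.0 (shut) to 1.0 (fully open).
Only numpy, scipy, OpenCV 4.12 (cv2) and the standard library are available. Lean on these libraries where they do the work, as an engineer would, in place of code of your own. Each camera call takes 0.05 s, during which the arm holds its last target. There are 200 camera calls.

### The job

Get the test rig ready: first throw the red lock lever fully over to the unlocked side, then take the blue dust caps off all the pump barrels that wear one and set them knob up, flat on the floor of the round tray, and turn every barrel on its own station so that its brass port points straight at that station's red nozzle, upright and centred on the grey seat. Only when all caps are in the tray and all four ports face their nozzles, throw the lock lever fully back to the locked side. Leave the gear, bearing ring, wrench, jar and can where they are.

Things in the scene. Friction and masses are not known exactly. Their poses are not given: they have to be found in the camera images.
- station1: fixed yellow plate, 132 x 104 mm, 8 mm thick, with a grey disc, 75 mm across, as seat. Origin: underside of the plate below the seat's middle; seat surface at z = 8 mm. +x points from the seat to the station's red nozzle: block 56 to 80 mm out, 30 mm wide, 38 mm high; its tip is 50 mm out
- barrel1: loose steel barrel of station 1, about 0.5 kg: heavy foot flange 68 mm across, 12 mm high; thin-walled round body 50 mm across, up to z = 85 mm, grippable in any direction. Brass port stub, 16 mm thick, along +x out to 42 mm from the axis, at z = 20.5 mm. Origin: centre of the underside, z up. Stands on the flat seat by its weight alone
- port1 (a point): outer end of barrel 1's brass port, 42 mm from its axis
- cap1: loose blue dust cap, 60 g, on barrel 1 (None if absent): upturned cup 62 mm across, 18 mm skirt, 2 mm play round the barrel, 4 mm top, round knob 24 mm across on it. Origin: centre of the open lower rim; knob from 22 to 50 mm above it. On a barrel the rim is 67 mm above the barrel's underside; lifts straight off
- station2: fixed yellow plate, 132 x 104 mm, 8 mm thick, with a grey disc, 75 mm across, as seat. Origin: underside of the plate below the seat's middle; seat surface at z = 8 mm. +x points from the seat to the station's red nozzle: block 56 to 80 mm out, 30 mm wide, 38 mm high; its tip is 50 mm out
- barrel2: loose steel barrel of station 2, about 0.5 kg: heavy foot flange 68 mm across, 12 mm high; thin-walled round body 50 mm across, up to z = 85 mm, grippable in any direction. Brass port stub, 16 mm thick, along +x out to 42 mm from the axis, at z = 20.5 mm. Origin: centre of the underside, z up. Stands on the flat seat by its weight alone
- port2 (a point): outer end of barrel 2's brass port, 42 mm from its axis
- cap2: loose blue dust cap, 60 g, on barrel 2 (None if absent): upturned cup 62 mm across, 18 mm skirt, 2 mm play round the barrel, 4 mm top, round knob 24 mm across on it. Origin: centre of the open lower rim; knob from 22 to 50 mm above it. On a barrel the rim is 67 mm above the barrel's underside; lifts straight off
- station3: fixed yellow plate, 132 x 104 mm, 8 mm thick, with a grey disc, 75 mm across, as seat. Origin: underside of the plate below the seat's middle; seat surface at z = 8 mm. +x points from the seat to the station's red nozzle: block 56 to 80 mm out, 30 mm wide, 38 mm high; its tip is 50 mm out
- barrel3: loose steel barrel of station 3, about 0.5 kg: heavy foot flange 68 mm across, 12 mm high; thin-walled round body 50 mm across, up to z = 85 mm, grippable in any direction. Brass port stub, 16 mm thick, along +x out to 42 mm from the axis, at z = 20.5 mm. Origin: centre of the underside, z up. Stands on the flat seat by its weight alone
- port3 (a point): outer end of barrel 3's brass port, 42 mm from its axis
- cap3: loose blue dust cap, 60 g, on barrel 3 (None if absent): upturned cup 62 mm across, 18 mm skirt, 2 mm play round the barrel, 4 mm top, round knob 24 mm across on it. Origin: centre of the open lower rim; knob from 22 to 50 mm above it. On a barrel the rim is 67 mm above the barrel's underside; lifts straight off
- station4: fixed yellow plate, 132 x 104 mm, 8 mm thick, with a grey disc, 75 mm across, as seat. Origin: underside of the plate below the seat's middle; seat surface at z = 8 mm. +x points from the seat to the station's red nozzle: block 56 to 80 mm out, 30 mm wide, 38 mm high; its tip is 50 mm out
- barrel4: loose steel barrel of station 4, about 0.5 kg: heavy foot flange 68 mm across, 12 mm high; thin-walled round body 50 mm across, up to z = 85 mm, grippable in any direction. Brass port stub, 16 mm thick, along +x out to 42 mm from the axis, at z = 20.5 mm. Origin: centre of the underside, z up. Stands on the flat seat by its weight alone
- port4 (a point): outer end of barrel 4's brass port, 42 mm from its axis
- cap4: loose blue dust cap, 60 g, on barrel 4 (None if absent): upturned cup 62 mm across, 18 mm skirt, 2 mm play round the barrel, 4 mm top, round knob 24 mm across on it. Origin: centre of the open lower rim; knob from 22 to 50 mm above it. On a barrel the rim is 67 mm above the barrel's underside; lifts straight off
- tray: fixed round aluminium tray, 188 mm across outside, 180 mm inside, floor 4 mm thick, rim 24 mm high; holds four caps side by side (62 mm each). Origin: centre of its underside
- lock (a joint): lock lever of the rig: 0 = unlocked (leaning fully to its base's -x side, a stop), 1.0 rad = locked (fully over to the +x side, a stop); starts near 1 (0.85 to 1); stays where it is left, light friction, a push of a few newtons moves it
- lock_base: fixed grey block of the lock lever, 70 x 50 mm, 25 mm high; origin: centre of its underside. The lever swings in its x-z plane on a pivot at z = 22 mm over the origin: 10 mm rod, 80 mm long, red ball 26 mm across on its end, centre at x = -38, z = 92 mm at 0 and x = +38, z = 92 mm at 1.0
- pinion: loose dark steel gear, about 60 mm across, 35 mm high; a bystander, to be left alone. Origin: its underside or middle
- bearing: loose steel bearing ring, 52 mm across, 15 mm high; a bystander, to be left alone. Origin: its underside or middle
- wrench: loose steel wrench lying at the far side of the bench; a bystander, to be left alone. Origin: its underside or middle
- grease_jar: loose grey jar with yellow lid, 64 mm across, 80 mm high; a bystander, to be left alone. Origin: its underside or middle
- oil_can: loose green can, 60 mm across, 130 mm high; a bystander, to be left alone. Origin: its underside or middle
Not all that is in view belongs to the job. Leave any pink or turquoise look-alike of the cap2 alone.

How it is judged:
On the way, in this order (a step that is already met when the one before it is completed fails the run):
1. the lock lever is thrown fully over to the unlocked side (value of joint lock below 0.1 rad), for 0.2 s.
2. all caps lie knob up in the tray and all four barrels stand centred on their seats with ports facing the nozzles (horizontal distance between barrel1 and station1 below 0.008 m and z of barrel1 in the frame of station1 below 0.012 m and angle between each of barrel1, barrel2, barrel3, barrel4's own z axis and vertical below 0.08 rad and angle between the x axis of barrel1 and the x axis of station1, either way round below 0.14 rad and x of port1 in the frame of station1 above 0.02 m and linear speed of each of barrel1, cap1, barrel2, cap2, barrel3, cap3, barrel4, cap4 below 0.02 m/s and horizontal distance between each of cap1, cap2, cap3, cap4 and tray below 0.068 m and z of each of cap1, cap2, cap3, cap4 in the frame of tray below 0.012 m and angle between each of cap1, cap2, cap3, cap4's own z axis and vertical below 0.15 rad and horizontal distance between barrel2 and station2 below 0.008 m and z of barrel2 in the frame of station2 below 0.012 m and angle between the x axis of barrel2 and the x axis of station2, either way round below 0.14 rad and x of port2 in the frame of station2 above 0.02 m and horizontal distance between barrel3 and station3 below 0.008 m and z of barrel3 in the frame of station3 below 0.012 m and angle between the x axis of barrel3 and the x axis of station3, either way round below 0.14 rad and x of port3 in the frame of station3 above 0.02 m and horizontal distance between barrel4 and station4 below 0.008 m and z of barrel4 in the frame of station4 below 0.012 m and angle between the x axis of barrel4 and the x axis of station4, either way round below 0.14 rad and x of port4 in the frame of station4 above 0.02 m), for 0.2 s.
3. the lock lever is thrown fully back to the locked side (value of joint lock above 0.9 rad), for 0.2 s.
At the end, for the whole second after the job is handed in: Every cap present lies flat (within 0.15 rad) on the tray floor, its centre within 68 mm of the tray's; each barrel stands upright at its own station within 8 mm of the seat's middle, its port within 0.14 rad (8 degrees) of the direction of the nozzle; the lock lever is beyond 0.9 rad; all at rest (all of step 2 and value of joint lock above 0.9 rad); the robot touches nothing.
It fails at once if a bystander (gear, bearing ring, wrench, jar or can) is pushed more than 5 cm away (distance of any of pinion, bearing, wrench, grease_jar, oil_can from where it was at the start of the episode above 0.05 m).
Of cap1, cap2, cap3, cap4 only 2 to 4 are there at a start; the rules pass over those that are not, and their reading is None.
At some moment in a run one of barrel1, barrel2, barrel3, barrel4 may be knocked a few centimetres aside while the robot is not near it.
It also fails if it takes over 210 s, if anything falls off the work surface, if the arm or the gripper's body presses on something with over 40 N, if the wrist force passes 120 N, or if a joint passes its speed limit or range.

## Working session

There is one attempt and no reset: what is moved stays moved. The work goes in short steps, Python scripts to look and compute and a tool call to move; the robot and the scene stay as the last step left them, time stands still between calls to the robot, and variables do not carry over. Pictures are saved under pics/ and viewed, about 12 in all and at most 16, crops included, and the job is handed in when it is done.

Besides the shell and the picture viewer there is one more tool, called after "Emit:" as name(argument=value, ...), one argument or row to a line, values as JSON. step_arm: Moves the arm, as the interface text tells. Its arguments: {"type":"object","properties":{"commands":{"type":"array","items":{"type":"array"}},"newtons":{"type":"number"}},"required":["commands"]}

```bash
ls; mkdir -p pics; cat > h.py <<'E'
import sys; sys.path.insert(0,'.')
from plant import ctrl, imaging
import numpy as np, cv2
def grab(n):
    p,d=imaging.capture(n); np.savez('last_%s.npz'%n,p=p,d=d); return p,d
def world(n,u,v,d=None,z=None):
    """pixel -> world; with depth d (m) or intersect plane z"""
    c=imaging.calibration(n); T=np.array(c['T'])
    K=np.array([[c['fx'],0,c['cx']],[0,c['fy'],c['cy']],[0,0,1.]])
    uv=np.stack([np.ravel(u),np.ravel(v)],1).astype(float)[:,None]
    s=cv2.undistortPoints(uv,K,np.array([c['k1'],0,0,0,0.]))[:,0]
    r=np.c_[s,np.ones(len(s))]
    if z is None: P=r*np.ravel(d)[:,None]; return P@T[:3,:3].T+T[:3,3]
    w=r@T[:3,:3].T; return T[:3,3]+w*((z-T[2,3])/w[:,2])[:,None]
def project(n,X):
    c=imaging.calibration(n); T=np.linalg.inv(np.array(c['T']))
    K=np.array([[c['fx'],0,c['cx']],[0,c['fy'],c['cy']],[0,0,1.]])
    return cv2.projectPoints(np.atleast_2d(X).astype(float),cv2.Rodrigues(T[:3,:3])[0],T[:3,3],K,np.array([c['k1'],0,0,0,0.]))[0][:,0]
E
python3 - <<'E'
from h import *
for n in('scene','top'):
    p,d=grab(n); cv2.imwrite('pics/a_%s.png'%n,cv2.resize(p,(800,500)))
    c=imaging.calibration(n); print(n,{k:np.round(v,4).tolist() for k,v in c.items()})
print(ctrl.sense(),ctrl.tips_ahead)
E
```

```text
pics
scene {'fx': 475.164, 'fy': 475.164, 'cx': 318.2469, 'cy': 196.7092, 'k1': 0.008, 'T': [[0.864, 0.3624, -0.3496, 1.0033], [0.5036, -0.6194, 0.6023, -0.7709], [0.0017, -0.6964, -0.7176, 0.9515], [0.0, 0.0, 0.0, 1.0]]}
top {'fx': 402.8054, 'fy': 402.8054, 'cx': 328.5183, 'cy': 205.3352, 'k1': -0.0352, 'T': [[-0.0227, -0.9976, 0.0656, 0.5029], [-0.9997, 0.0229, 0.0025, -0.0248], [-0.004, -0.0655, -0.9978, 1.1892], [0.0, 0.0, 0.0, 1.0]]}
{'time': 0.1, 'joint_pos': array([ 1.21630288,  0.60004515, -0.00253128,  1.60001494,  0.00181046,
        0.94287891, -0.07981367]), 'dq': array([-0.00262866, -0.0010024 ,  0.00029618, -0.00109934, -0.00095566,
        0.00047571,  0.00046717]), 'joint_efforts': array([ 5.05707765e-03, -7.66559672e+01,  1.50189210e+00, -2.52938390e+01,
       -5.23501018e-02,  1.35962170e-02,  4.63190736e-05]), 'position': array([ 0.19868971, -0.69682737,  0.22585894]), 'eef_rot': array([ 9.90366290e-01,  1.38470788e-01, -1.62583560e-04, -6.52317656e-04]), 'contact_force': array([-0.25013636,  0.12422489,  0.36464151]), 'moment': array([-0.00112266, -0.05844182,  0.01679203]), 'width': 1.0016472558761247} 0.008
```

View pics/a_scene.png

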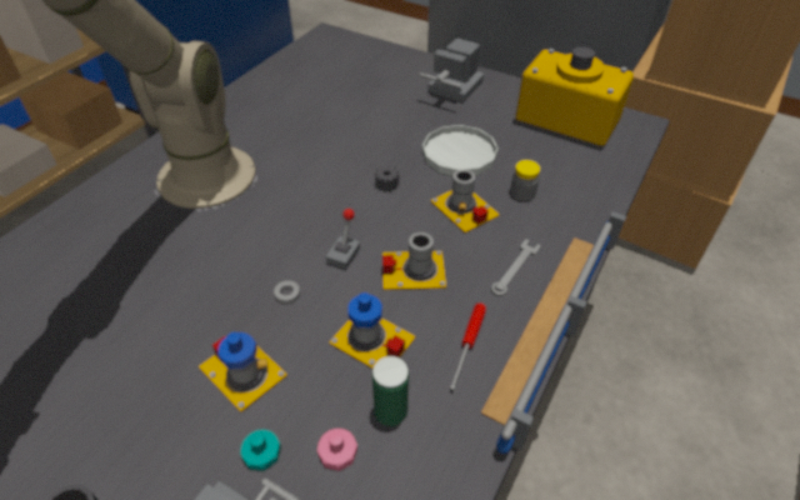

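View pics/a_top.png

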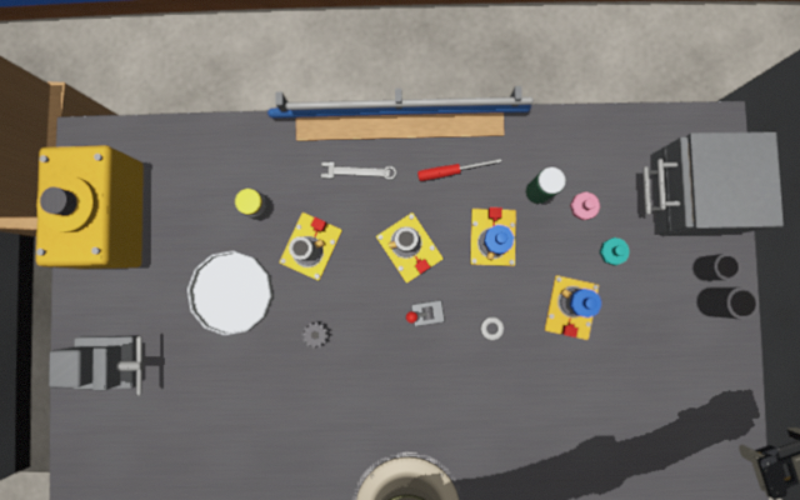

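```bash
cat > m.py <<'E'
from h import *
def masks(p):
    h=cv2.cvtColor(p,cv2.COLOR_BGR2HSV); H,S,V=cv2.split(h)
    return dict(yel=(H>20)&(H<32)&(S>200)&(V>100), red=((H<6)|(H>174))&(S>150)&(V>60), blue=(H>100)&(H<125)&(S>150)&(V>60), brass=(H>8)&(H<24)&(S>80)&(S<235)&(V>60))
def cloud(n,p,d):
    v,u=np.mgrid[0:400,0:640]; return world(n,u,v,d).reshape(400,640,3)
def comps(m,amin):
    k,l,s,c=cv2.connectedComponentsWithStats(m.astype(np.uint8),connectivity=8)
    return [(l==i) for i in range(1,k) if s[i,4]>=amin]
E
python3 - <<'E'
from m import *
z=np.load('last_top.npz');p,d=z['p'],z['d']
M=masks(p);W=cloud('top',p,d)
z2=np.load('last_scene.npz');ps,ds=z2['p'],z2['d']; Ws=cloud('scene',ps,ds)
for k in('red','blue'):
  for m in comps(M[k],8):
    u=np.argwhere(m)[:,::-1]; w=W[m]; print(k,len(w),u.mean(0).round(1),np.median(w,0).round(3),'zmax',w[:,2].max().round(3))
# plates: hull of yellow near z 8mm
ym=M['yel']; hull=cv2.morphologyEx(ym.astype(np.uint8),cv2.MORPH_CLOSE,np.ones((9,9)))
for m in comps(hull>0,200):
    m&=ym; pts=world('top',*np.argwhere(m)[:,::-1].T,z=.008)[:,:2]
    r=cv2.minAreaRect(pts.astype(np.float32)*1000); print('plate',m.sum(),np.argwhere(m)[:,::-1].mean(0).round(0),np.round(r[0],1),np.round(r[1],1),round(r[2],1))
c=p[160:285,215:485]; cv2.imwrite('pics/b.png',cv2.resize(c,None,fx=2.96,fy=2.96,interpolation=cv2.INTER_CUBIC))
c=ps[125:330,150:410]; cv2.imwrite('pics/c.png',cv2.resize(c,None,fx=2.9,fy=2.9,interpolation=cv2.INTER_CUBIC))
# tray
m=(W[...,2]>.012)&(W[...,2]<.035)&(W[...,0]>.2)&(W[...,1]>.3)&(W[...,1]<.7)&(W[...,0]<.65)
for q in comps(m,30): print('tray?',q.sum(),np.round(cv2.minEnclosingCircle(W[q][:,:2].astype(np.float32)*1000),1) if 0 else cv2.minEnclosingCircle(W[q][:,:2].astype(np.float32)*1000), W[q][:,2].mean())
E
```

```text
red 270 [350.6 137.6] [ 0.778 -0.09   0.023] zmax 1.189
red 88 [395.6 170.1] [ 0.676 -0.218  0.038] zmax 1.189
red 78 [254.7 179.1] [0.66  0.19  0.037] zmax 0.042
red 76 [337.6 212.6] [ 0.556 -0.046  0.038] zmax 1.189
red 58 [328.9 253.4] [ 0.446 -0.02   0.102] zmax 0.108
red 81 [455.6 264.1] [ 0.403 -0.38   0.037] zmax 0.044
blue 238 [31.1  1.2] [ 1.663  1.439 -0.655] zmax 1.189
blue 866 [316.6  88.5] [0.922 0.001 0.039] zmax 1.189
blue 224 [400.4 190.5] [ 0.609 -0.219  0.098] zmax 1.189
blue 404 [467.7 242. ] [ 0.467 -0.393  0.098] zmax 0.129
tray? 123 ((609.176513671875, 627.5702514648438), 40.992435455322266) 0.023201518837411478
tray? 389 ((505.0298156738281, 405.33984375), 98.0862045288086) 0.020590314345780913
tray? 352 ((380.0472412109375, 663.4481201171875), 45.33283615112305) 0.026826773254140675
tray? 176 ((309.72210693359375, 651.1051025390625), 28.686555862426758) 0.02640025268204038
```

View pics/b.png

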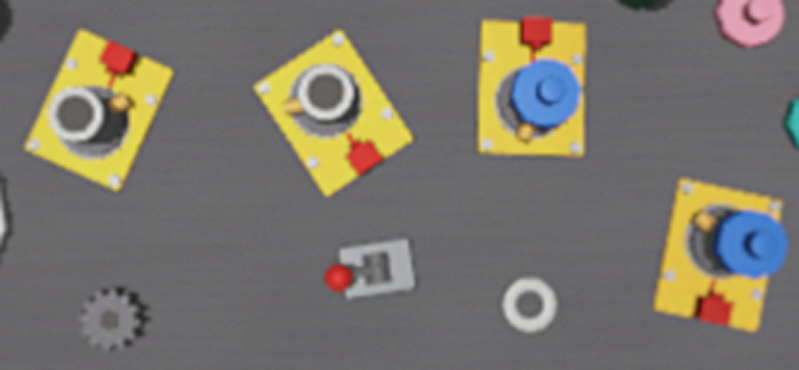

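View pics/c.png

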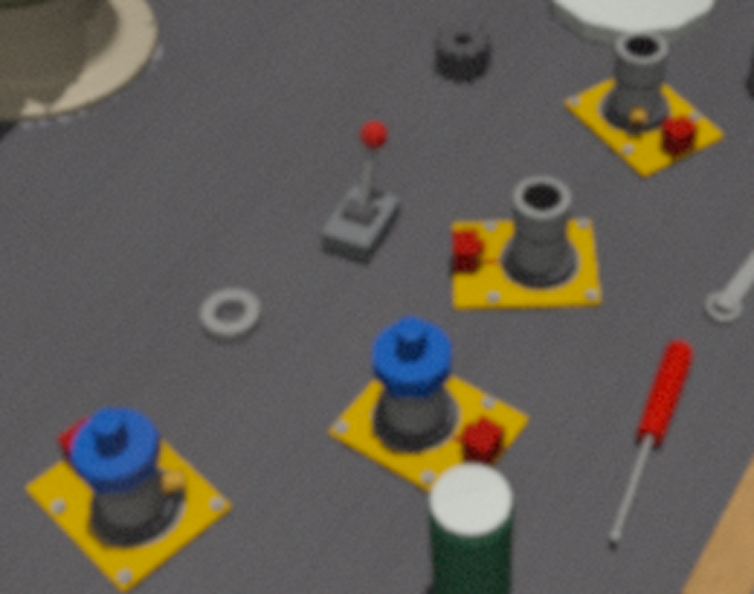

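```bash
python3 - <<'E'
from m import *
z=np.load('last_top.npz');p,d=z['p'],z['d'];W=cloud('top',p,d)
H,S,V=cv2.split(cv2.cvtColor(p,cv2.COLOR_BGR2HSV))
f=2.96;o=np.array([215,160])
for q in[(100,60),(60,60),(300,140),(500,60),(690,200),(121,102),(293,105),(527,131),(706,221),(118,60)]:
    x,y=np.round(np.array(q)/f+o).astype(int); print(q,H[y,x],S[y,x],V[y,x])
yel=(H>19)&(H<34)&(S>150)&(V>110); reg=np.zeros_like(yel);reg[160:285,215:485]=1; yel&=reg
brass=(H>8)&(H<21)&(S>70)&(V>70)&reg
red=((H<6)|(H>174))&(S>150)&reg
cl=cv2.morphologyEx(yel.astype(np.uint8),cv2.MORPH_CLOSE,np.ones((7,7)))>0
for m in comps(cl,300):
    y=m&yel; pts=world('top',*np.argwhere(y)[:,::-1].T,z=.008)[:,:2]*1000
    r=cv2.minAreaRect(pts.astype(np.float32)); c=np.array(r[0])
    hullm=cv2.fillConvexPoly(np.zeros(p.shape[:2],np.uint8),cv2.convexHull(np.argwhere(y)[:,::-1].astype(np.int32)),1)>0
    rm=red&(cv2.dilate(hullm.astype(np.uint8),np.ones((5,5)))>0)
    rm=max(comps(rm,5),key=lambda a:a.sum())
    rc=world('top',*np.argwhere(rm)[:,::-1].T,z=.036)[:,:2].mean(0)*1000
    # long axis
    b=cv2.boxPoints(r); e=[b[1]-b[0],b[2]-b[1]]; L=max(e,key=np.linalg.norm); L=L/np.linalg.norm(L)
    if L@(rc-c)<0:L=-L
    print('plate c',c.round(1),'size',np.round(r[1],1),'yaw',np.degrees(np.arctan2(L[1],L[0])).round(1),'nozzle along',(rc-c)@L,'lat',np.cross(L,rc-c))
    for bm in comps(brass&hullm,3):
        bp=world('top',*np.argwhere(bm)[:,::-1].T,z=.032)[:,:2].mean(0)*1000; print('   brass',bm.sum(),np.argwhere(bm)[:,::-1].mean(0),bp.round(1))
    # high points
    for lo,hi,nm in((.085,.1,'rim93'),(.09,.103,'captop97'),(.115,.13,'knob')):
        hm=(W[...,2]>lo)&(W[...,2]<hi)&(np.hypot(W[...,0]*1000-c[0],W[...,1]*1000-c[1])<60)
        if hm.sum()>3:
            u=np.argwhere(hm)[:,::-1]; zz=np.median(W[hm][:,2]); cc,rr=cv2.minEnclosingCircle(u.astype(np.float32))
            w=W[hm][:,:2].astype(np.float32)*1000; print('  ',nm,hm.sum(),zz.round(4),'mean',w.mean(0).round(1),'circ',cv2.minEnclosingCircle(w))
E
```

```text
(100, 60) 8 191 202
(60, 60) 156 13 100
(300, 140) 27 164 225
(500, 60) 26 168 225
(690, 200) 24 172 224
(121, 102) 21 132 223
(293, 105) 22 133 225
(527, 131) 21 137 221
(706, 221) 20 143 200
(118, 60) 1 189 212
plate c [ 623.3 -216.1] size [103.2 130.6] yaw -3.4 nozzle along 52.98314446483312 lat 1.4347277414112223
   brass 7 [400.85714286 171.        ] [ 673.8 -233.6]
   brass 10 [395.2 177.1] [ 656.4 -216.6]
   brass 22 [392.27272727 203.90909091] [ 578.9 -205.5]
   rim93 328 0.0969 mean [ 608.9 -214.5] circ ((608.869873046875, -215.6536407470703), 32.4129524230957)
   captop97 341 0.0971 mean [ 609.1 -215. ] circ ((609.6731567382812, -216.2481231689453), 31.764209747314453)
   knob 66 0.1245 mean [ 609.5 -215.6] circ ((609.6658325195312, -215.8461456298828), 11.673239707946777)
plate c [611.7 214.3] size [103.2 130. ] yaw -25.5 nozzle along 53.808317418451615 lat -1.705945144284275
   brass 7 [249.28571429 177.        ] [666.5 205.9]
   brass 7 [259.14285714 181.85714286] [651.7 177.4]
   brass 17 [251.88235294 185.82352941] [640.6 198.6]
   brass 29 [254.34482759 195.10344828] 
[... 941 characters left out ...]
rass 4 [466.5 230. ] [ 498.8 -417. ]
   brass 3 [439.33333333 253.        ] [ 435.  -335.9]
   brass 43 [456.09302326 260.06976744] [ 413.6 -383.3]
   brass 6 [462.5 253. ] [ 433.3 -402.6]
   brass 3 [470. 254.] [ 429.9 -424.1]
   rim93 320 0.0971 mean [ 465.2 -397.2] circ ((464.79681396484375, -400.2839050292969), 32.6329231262207)
   captop97 345 0.0975 mean [ 465.4 -397.8] circ ((464.79681396484375, -400.2839050292969), 32.6329231262207)
   knob 72 0.1246 mean [ 465.2 -398. ] circ ((464.8060607910156, -399.0459899902344), 11.835004806518555)<stdin>:21: DeprecationWarning: Arrays of 2-dimensional vectors are deprecated. Use arrays of 3-dimensional vectors instead. (deprecated in NumPy 2.0)
```

```bash
python3 - <<'E'
from m import *
z=np.load('last_top.npz');p,d=z['p'],z['d'];W=cloud('top',p,d)
D=np.hypot(W[...,0]-.45,W[...,1]+.05)<.09
m=D&(W[...,2]>.018)&(W[...,2]<.03)
print(m.sum(),cv2.minAreaRect(W[m][:,:2].astype(np.float32)*1000))
m=D&(W[...,2]>.07); w=W[m]; print(m.sum(),w.mean(0),cv2.minEnclosingCircle(w[:,:2].astype(np.float32)*1000),w[:,2].max())
m=(W[...,2]>.12)&(np.hypot(W[...,0]-.73,W[...,1]+.3)<.12); print('can',cv2.minEnclosingCircle(W[m][:,:2].astype(np.float32)*1000))
z=np.load('last_scene.npz');p,d=z['p'],z['d'];W=cloud('scene',p,d)
D=np.hypot(W[...,0]-.45,W[...,1]+.05)<.09
m=D&(W[...,2]>.08); print('scene ball',W[m].mean(0))
m=D&(W[...,2]>.02)&(W[...,2]<.028);print('scene base',m.sum(),cv2.minAreaRect(W[m][:,:2].astype(np.float32)*1000))
E
```

```text
301 ((448.7350158691406, -57.473716735839844), (50.29894256591797, 69.85489654541016), 7.277154922485352)
1073 [ 0.49864817 -0.0245015   1.10998048] ((467.49560546875, -19.71682357788086), 35.74594497680664) 1.1892097834339939
can ((729.8855590820312, -325.8804626464844), 29.210535049438477)
scene ball [ 0.44959094 -0.02595961  0.09674882]
scene base 261 ((452.7667541503906, -58.78239059448242), (50.00441360473633, 72.96043395996094), 7.707271575927734)
```

Emit:
step_arm(
  commands=[
    [[0, 0, 20], 0, -1],
    [[14, 40, 0], 0, -1],
    [[14, 38, 0], 0, -1],
    [[14, 38, 0], 0, -1],
    [[14, 38, 0], 0, -1],
    [[14, 38, 0], 0, -1],
    [[14, 38, 0], 0, -1],
    [[14, 38, 0], 0, -1],
    [[14, 38, 0], 0, -1],
    [[14, 38, 0], 0, -1],
    [[14, 38, 0], 0, -1],
    [[14, 38, 0], 0, -1],
  ],
  newtons=20,
)

```text
time: 1.1
position: [0.3527, -0.276, 0.2466]
eef_rot: [0.99, 0.138, -0.0, 0.0]
contact_force: [0.6, 0.1, 0.6]
width: 0.191
```

Emit:
step_arm(
  commands=[
    [[10, 38, 0], 0, -1],
    [[10, 38, 0], 0, -1],
    [[10, 38, 0], 0, -1],
    [[10, 38, 0], 0, -1],
    [[10, 38, 0], 0, -1],
    [[10, 38, 0], 0, -1],
    [[10, 38, 0], 0, -1],
    [[10, 38, 0], 0, -1],
    [[8, 4, 0], 0, -1],
    [[0, 0, 0], 0, -1],
  ],
)

```text
time: 1.93
position: [0.442, 0.0326, 0.2466]
eef_rot: [0.99, 0.141, 0.0, -0.0]
contact_force: [0.1, 0.1, 0.5]
width: 0.002
```

Emit:
step_arm(
  commands=[
    [[0, 0, -40], 0, -1],
    [[0, 0, -40], 0, -1],
    [[0, 0, -40], 0, -1],
    [[0, 0, -38], 0, -1],
    [[0, 0, 0], 0, -1],
    [[0, 0, 0], 0, -1],
  ],
)

```text
time: 2.43
position: [0.4388, 0.0286, 0.0875]
eef_rot: [0.99, 0.138, -0.003, 0.001]
contact_force: [0.3, -0.3, 1.3]
width: 0.005
```

Emit:
step_arm(
  commands=[
    [[1, -12, 0], 0, -1],
    [[1, -10, 0], 0, -1],
    [[1, -10, 0], 0, -1],
    [[1, -10, 0], 0, -1],
    [[1, -10, 0], 0, -1],
    [[1, -10, 0], 0, -1],
    [[1, -10, 0], 0, -1],
    [[1, -8, 0], 0, -1],
    [[1, -5, 0], 0, -1],
    [[0, 0, 0], 0, -1],
  ],
)

```text
time: 3.27
position: [0.4502, -0.0565, 0.0903]
eef_rot: [0.991, 0.137, 0.001, 0.001]
contact_force: [0.5, -0.9, 0.7]
width: 0.003
```

```bash
python3 - <<'E'
from m import *
p,d=grab('scene');cv2.imwrite('pics/d.png',cv2.resize(p[100:280,180:380],None,fx=2.5,fy=2.5))
s=ctrl.sense();print(s['joint_pos'].round(2),s['contact_force'])
E
```

```text
[ 0.12  0.52 -0.17  2.32  0.29  0.31 -1.6 ] [-0.43787575  0.15441244 -0.15030979]
```

View pics/d.png

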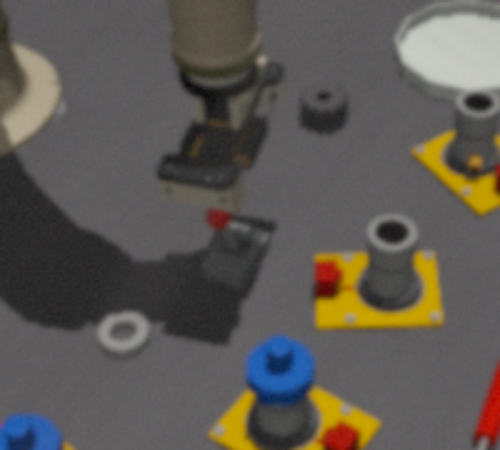

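Emit:
step_arm(
  commands=[
    [[1, -5, 0], 0, -1],
    [[0, -4, 0], 0, -1],
    [[0, -3, 0], 0, -1],
    [[0, 0, 0], 0, -1],
  ],
)

```text
time: 3.65
position: [0.4506, -0.067, 0.0885]
eef_rot: [0.99, 0.138, -0.0, -0.0]
contact_force: [-0.4, -0.3, -0.3]
width: 0.002
```

Emit:
step_arm(
  commands=[
    [[0, -3, 0], 0, -1],
    [[0, -3, 0], 0, -1],
    [[0, 0, 0], 0, -1],
  ],
)

```text
time: 3.9
position: [0.4506, -0.068, 0.0885]
eef_rot: [0.99, 0.141, 0.0, -0.002]
contact_force: [-2.7, 22.5, 3.0]
width: 0.005
```

Emit:
step_arm(
  commands=[
    [[0, -3, 0], 0, -1],
    [[0, -3, 0], 0, -1],
    [[0, 0, 0], 0, -1],
  ],
)

```text
time: 4.15
position: [0.4506, -0.0688, 0.0884]
eef_rot: [0.99, 0.144, 0.001, -0.005]
contact_force: [-5.0, 45.7, 5.9]
width: 0.003
```

Emit:
step_arm(
  commands=[
    [[0, 15, 0], 0, -1],
    [[0, 25, 0], 0, -1],
    [[0, 0, 40], 0, 0.2],
    [[0, 0, 40], 0, 0.2],
    [[0, 0, 40], 0.1, 0.2],
    [[20, -20, 0], 0.12, 0.2],
    [[20, -20, 0], 0.12, 0.2],
    [[20, -20, 0], 0.12, 0.2],
    [[20, -20, 0], 0.12, 0.2],
    [[20, -20, 0], 0.12, 0.2],
    [[20, -20, 0], 0.12, 0.2],
    [[20, -20, 0], 0.12, 0.2],
  ],
)

```text
time: 5.15
position: [0.5911, -0.1802, 0.2083]
eef_rot: [0.819, 0.574, -0.0, -0.0]
contact_force: [0.3, 0.0, -0.7]
width: 0.594
```

Emit:
step_arm(
  commands=[
    [[20, -20, 0], 0.12, 0.2],
    [[0, 0, 0], 0.12, 0.2],
    [[0, 0, 0], 0.11, 0.2],
    [[0, 0, 0], 0, 0.2],
  ],
)

```text
time: 5.48
position: [0.6102, -0.1996, 0.2076]
eef_rot: [0.707, 0.707, -0.0, -0.001]
contact_force: [-0.0, -0.6, 0.1]
width: 0.595
```

```bash
python3 - <<'E'
from m import *
s=ctrl.sense();print(s['joint_pos'].round(2),s['position'],s['eef_rot'])
p,d=grab('scene');W=cloud('scene',p,d);M=masks(p)
D=np.hypot(W[...,0]-.45,W[...,1]+.06)<.09
m=D&(W[...,2]>.07)&(W[...,2]<.12)&M['red']; print('ball',m.sum(),W[m].mean(0))
cv2.imwrite('pics/e.png',cv2.resize(p[100:330,150:410],None,fx=2.5,fy=2.5))
E
```

```text
[ 0.62  0.58 -0.6   1.79  0.41  0.9  -0.16] [ 0.61019239 -0.1995543   0.20760841] [ 7.06769760e-01  7.07443105e-01 -3.07202053e-04 -8.15124030e-04]
ball 61 [ 0.45961174 -0.10072411  0.09945164]
```

View pics/e.png

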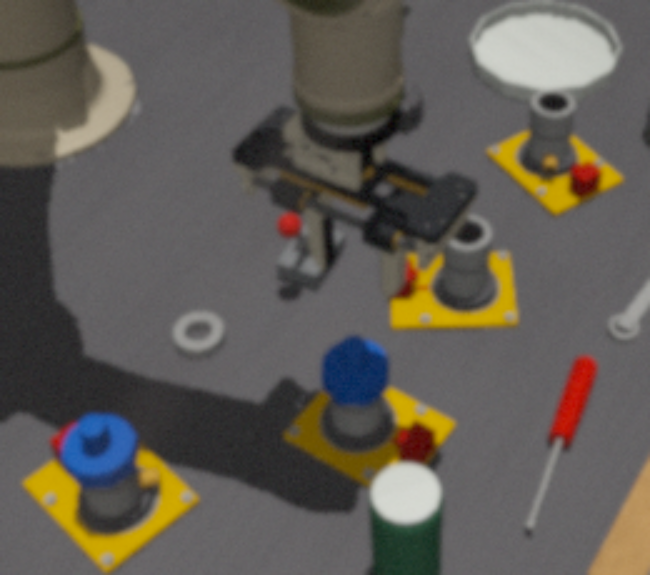

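Emit:
step_arm(
  commands=[
    [[-1, -16, 0], 0, 0.2],
    [[0, 0, -35], 0, 0.2],
    [[0, 0, -35], 0, 0.2],
    [[0, 0, -20], 0, 0.2],
    [[0, 0, -8], 0, 0.2],
    [[0, 0, 0], 0, 0.2],
  ],
)

```text
time: 6.03
position: [0.6085, -0.2143, 0.1089]
eef_rot: [0.709, 0.705, -0.001, -0.001]
contact_force: [-0.4, -0.1, -0.2]
width: 0.601
```

Emit:
step_arm(
  commands=[
    [[0, 0, 0], 0, -1],
    [[0, 0, 0], 0, -1],
    [[0, 0, 0], 0, -1],
    [[0, 0, 0], 0, -1],
    [[0, 0, 0], 0, -1],
    [[0, 0, 10], 0, -1],
    [[0, 0, 20], 0, -1],
    [[0, 0, 30], 0, -1],
    [[0, 0, 30], 0, -1],
    [[0, 0, 0], 0, -1],
  ],
  newtons=15,
)

```text
time: 6.87
position: [0.6123, -0.2149, 0.2071]
eef_rot: [0.708, 0.706, 0.002, 0.003]
contact_force: [0.5, 0.4, -0.3]
width: 0.256
```

```bash
python3 - <<'E'
from m import *
p,d=grab('scene')
cv2.imwrite('pics/f.png',cv2.resize(p[130:310,200:400],None,fx=2,fy=2))
E
```

```text
(no output)
```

View pics/f.png

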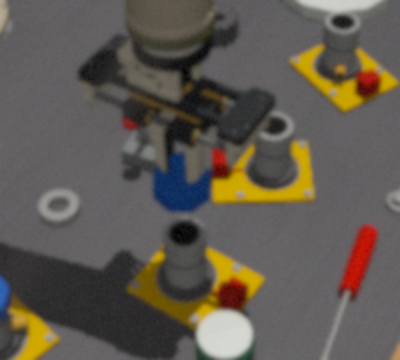

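Emit:
step_arm(
  commands=[
    [[-6, 39, 3], 0, -1],
    [[-6, 39, 0], 0, -1],
    [[-6, 39, 0], 0, -1],
    [[-6, 39, 0], 0, -1],
    [[-6, 39, 0], 0, -1],
    [[-6, 39, 0], 0, -1],
    [[-6, 39, 0], 0, -1],
    [[-6, 39, 0], 0, -1],
    [[-6, 39, 0], 0, -1],
    [[-6, 39, 0], 0, -1],
    [[-6, 39, 0], 0, -1],
    [[-6, 39, 0], 0, -1],
  ],
)

```text
time: 7.92
position: [0.5366, 0.2545, 0.2033]
eef_rot: [0.708, 0.706, -0.001, -0.0]
contact_force: [0.7, -0.3, -0.9]
width: 0.255
```

Emit:
step_arm(
  commands=[
    [[-6, 39, 0], 0, -1],
    [[-6, 39, 0], 0, -1],
    [[-6, 39, 0], 0, -1],
    [[-6, 39, 0], 0, -1],
    [[-8, 35, 0], 0, -1],
    [[0, 0, 0], 0, -1],
    [[0, 0, -40], 0, -1],
    [[0, 0, -40], 0, -1],
    [[0, 0, -40], 0, -1],
    [[0, 0, -30], 0, -1],
    [[0, 0, 0], 0, -1],
  ],
)

```text
time: 8.83
position: [0.5029, 0.4406, 0.0472]
eef_rot: [0.708, 0.706, -0.005, 0.0]
contact_force: [0.0, -1.1, -0.5]
width: 0.256
```

Emit:
step_arm(
  commands=[
    [[0, 0, -4], 0, -1],
    [[0, 0, -4], 0, -1],
    [[0, 0, -3], 0, -1],
    [[0, 0, -2], 0, -1],
    [[0, 0, 0], 0, -1],
    [[0, 0, 0], 0, -1],
  ],
)

```text
time: 9.33
position: [0.5067, 0.4449, 0.0426]
eef_rot: [0.708, 0.706, 0.002, 0.0]
contact_force: [2.1, -0.4, 6.7]
width: 0.257
```

Emit:
step_arm(
  commands=[
    [[0, 0, 0], 0, 0.1],
    [[0, 0, 0], 0, 0.2],
    [[0, 0, 0], 0, 0.2],
    [[0, 0, 0], 0, 0.2],
    [[0, 0, 20], 0, 0.2],
    [[0, 0, 40], 0, 0.2],
    [[0, 0, 40], 0, 0.2],
    [[0, 0, 40], 0, 0.2],
    [[0, 0, 30], 0, 0.2],
  ],
)

```text
time: 10.08
position: [0.5056, 0.4447, 0.2138]
eef_rot: [0.708, 0.706, 0.001, -0.0]
contact_force: [1.5, -0.0, 0.3]
width: 0.599
```

Emit:
step_arm(
  commands=[
    [[-10, -40, 0], 0, 0.2],
    [[-10, -40, 0], 0, 0.2],
    [[-10, -40, 0], 0, 0.2],
    [[-10, -40, 0], 0, 0.2],
    [[0, -40, 0], 0, 0.2],
    [[0, -40, 0], 0, 0.2],
    [[0, -40, 0], 0, 0.2],
    [[0, -40, 0], 0, 0.2],
    [[0, -40, 0], 0, 0.2],
    [[0, -40, 0], 0, 0.2],
    [[0, -40, 0], 0, 0.2],
    [[0, -40, 0], 0, 0.2],
  ],
)

```text
time: 11.08
position: [0.4651, -0.0377, 0.2107]
eef_rot: [0.708, 0.706, -0.0, 0.0]
contact_force: [0.1, 0.6, 0.4]
width: 0.604
```

```bash
cat > look.py <<'E'
from m import *
def caps():
    p,d=grab('top');W=cloud('top',p,d);M=masks(p)
    for m in comps(M['blue'],30):
        w=W[m]
        if w[:,0].mean()>.85: continue
        k=w[w[:,2]>np.percentile(w[:,2],98)-.008]
        t=w[abs(w[:,2]-np.median(w[:,2]))<.004]
        print('cap',m.sum(),'circ top',cv2.minEnclosingCircle(t[:,:2].astype(np.float32)*1000),'z',np.median(w[:,2]).round(4),t[:,2].std().round(4),'knob',k.mean(0).round(4),len(k))
    return p,d,W
E
python3 - <<'E'
from look import *
caps(); s=ctrl.sense();print(s['joint_pos'].round(2),s['position'])
E
```

```text
cap 191 circ top ((506.5003662109375, 439.58941650390625), 29.326162338256836) z 0.0264 0.0019 knob [0.5044 0.4444 0.0521] 39
cap 405 circ top ((465.76800537109375, -399.03961181640625), 30.925012588500977) z 0.098 0.0018 knob [ 0.4654 -0.3931  0.1416] 66
[ 0.46  0.38 -0.63  2.16  0.35  0.7  -0.42] [ 0.46417957 -0.04643816  0.20992568]
```

Emit:
step_arm(
  commands=[
    [[0, -38, 0], 0, 0.2],
    [[0, -38, 0], 0, 0.2],
    [[0, -38, 0], 0, 0.2],
    [[0, -38, 0], 0, 0.2],
    [[0, -38, 0], 0, 0.2],
    [[0, -38, 0], 0, 0.2],
    [[0, -38, 0], 0, 0.2],
    [[0, -38, 0], 0, 0.2],
    [[0, -38, 0], 0, 0.2],
    [[0, -10, 0], 0, 0.2],
    [[0, 0, 0], 0, 0.2],
    [[0, 0, 0], 0, 0.2],
  ],
)

```text
time: 12.13
position: [0.4655, -0.3873, 0.2102]
eef_rot: [0.708, 0.706, 0.0, -0.0]
contact_force: [-0.4, 0.3, -0.2]
width: 0.597
```

Emit:
step_arm(
  commands=[
    [[0, -11, 0], 0, 0.2],
    [[0, 0, -35], 0, 0.2],
    [[0, 0, -35], 0, 0.2],
    [[0, 0, -22], 0, 0.2],
    [[0, 0, -9], 0, 0.2],
    [[0, 0, 0], 0, 0.2],
    [[0, 0, 0], 0, -1],
    [[0, 0, 0], 0, -1],
    [[0, 0, 0], 0, -1],
    [[0, 0, 0], 0, -1],
    [[0, 0, 0], 0, -1],
  ],
)

```text
time: 13.05
position: [0.4659, -0.3992, 0.1106]
eef_rot: [0.708, 0.706, -0.0, 0.001]
contact_force: [-0.1, 0.7, -0.7]
width: 0.292
```

Emit:
step_arm(
  commands=[
    [[0, 0, 10], 0, -1],
    [[0, 0, 20], 0, -1],
    [[0, 0, 30], 0, -1],
    [[0, 0, 30], 0, -1],
    [[0, 0, 10], 0, -1],
    [[0, 0, 0], 0, -1],
  ],
)

```text
time: 13.55
position: [0.4668, -0.3996, 0.2131]
eef_rot: [0.708, 0.706, 0.0, 0.003]
contact_force: [-0.2, -0.3, -0.8]
width: 0.251
```

Emit:
step_arm(
  commands=[
    [[2, 38, 0], 0, -1],
    [[2, 38, 0], 0, -1],
    [[2, 38, 0], 0, -1],
    [[2, 38, 0], 0, -1],
    [[2, 38, 0], 0, -1],
    [[2, 38, 0], 0, -1],
    [[2, 38, 0], 0, -1],
    [[2, 38, 0], 0, -1],
    [[2, 38, 0], 0, -1],
    [[2, 38, 0], 0, -1],
    [[2, 38, 0], 0, -1],
    [[2, 38, 0], 0, -1],
  ],
)

```text
time: 14.55
position: [0.4886, 0.0586, 0.2087]
eef_rot: [0.708, 0.706, -0.001, -0.0]
contact_force: [0.2, 0.3, -0.6]
width: 0.256
```

Emit:
step_arm(
  commands=[
    [[2, 38, 0], 0, -1],
    [[2, 38, 0], 0, -1],
    [[2, 38, 0], 0, -1],
    [[2, 38, 0], 0, -1],
    [[2, 38, 0], 0, -1],
    [[2, 38, 0], 0, -1],
    [[2, 38, 0], 0, -1],
    [[2, 38, 0], 0, -1],
    [[0, 6, 0], 0, -1],
    [[0, 0, 0], 0, -1],
    [[0, 0, 0], 0, -1],
  ],
)

```text
time: 15.47
position: [0.5049, 0.3662, 0.2082]
eef_rot: [0.708, 0.706, -0.001, 0.0]
contact_force: [0.6, -1.2, -0.7]
width: 0.252
```

Emit:
step_arm(
  commands=[
    [[0, 0, -40], 0, -1],
    [[0, 0, -40], 0, -1],
    [[0, 0, -40], 0, -1],
    [[0, 0, -35], 0, -1],
    [[0, 0, -5], 0, -1],
    [[0, 0, -4], 0, -1],
    [[0, 0, 0], 0, -1],
    [[0, 0, 0], 0, -1],
  ],
)

```text
time: 16.13
position: [0.5066, 0.3672, 0.0475]
eef_rot: [0.708, 0.706, 0.001, 0.0]
contact_force: [-0.3, 0.8, -0.4]
width: 0.253
```

Emit:
step_arm(
  commands=[
    [[0, 0, -3], 0, -1],
    [[0, 0, -2], 0, -1],
    [[0, 0, -2], 0, -1],
    [[0, 0, 0], 0, -1],
    [[0, 0, 0], 0, -1],
  ],
)

```text
time: 16.55
position: [0.5067, 0.3679, 0.0408]
eef_rot: [0.708, 0.706, 0.002, 0.0]
contact_force: [0.3, -1.6, 10.5]
width: 0.254
```

Emit:
step_arm(
  commands=[
    [[0, 0, 0], 0, 0.1],
    [[0, 0, 0], 0, 0.2],
    [[0, 0, 0], 0, 0.2],
    [[0, 0, 0], 0, 0.2],
    [[0, 0, 20], 0, 0.2],
    [[0, 0, 40], 0, 0.2],
    [[0, 0, 40], 0, 0.2],
    [[0, 0, 40], 0, 0.2],
    [[0, 0, 20], 0, 0.8],
    [[23, -36, 0], -0.11, 0.8],
    [[23, -36, 0], -0.11, 0.8],
    [[23, -36, 0], -0.11, 0.8],
  ],
)

```text
time: 17.55
position: [0.5734, 0.2609, 0.1994]
eef_rot: [0.816, 0.579, 0.001, 0.0]
contact_force: [0.6, 0.3, -0.0]
width: 0.839
```

Emit:
step_arm(
  commands=[
    [[23, -36, 0], -0.11, 0.8],
    [[0, 0, 0], -0.12, 0.8],
    [[0, 0, 0], -0.11, 0.8],
    [[0, 0, 0], 0, 0.8],
    [[0, 0, 0], 0, 0.8],
  ],
)

```text
time: 17.97
position: [0.595, 0.227, 0.1986]
eef_rot: [0.9, 0.436, -0.0, 0.0]
contact_force: [-0.6, 0.5, 0.6]
width: 0.897
```

```bash
python3 - <<'E'
from look import *
p,d,W=caps(); s=ctrl.sense();print(s['joint_pos'].round(2),s['position'],s['eef_rot'])
print('jar',world('top',198.4,161.6,z=.08))
p,d=grab('scene');cv2.imwrite('pics/g.png',cv2.resize(p[80:330,150:420],None,fx=2.5,fy=2.5))
E
```

```text
cap 71 circ top ((502.476806640625, 449.875244140625), 24.457361221313477) z 0.0278 0.0014 knob [0.5034 0.4467 0.0527] 29
[-0.18  0.55 -0.42  1.82  0.29  0.83 -1.41] [0.59487603 0.22727334 0.19853326] [ 8.99829152e-01  4.36242444e-01 -1.62723306e-04 -4.01379735e-05]
jar [[0.70658714 0.33879748 0.08      ]]
```

View pics/g.png

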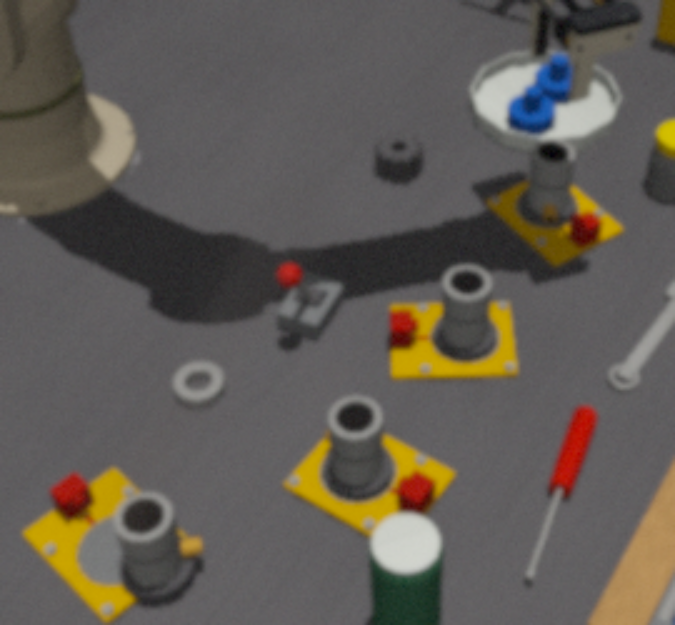

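Emit:
step_arm(
  commands=[
    [[5, -7, 0], 0, 0.8],
    [[0, 0, -40], 0, 0.8],
    [[0, 0, -40], 0, 0.8],
    [[0, 0, -35], 0, 0.8],
    [[0, 0, -15], 0, 0.8],
    [[0, 0, -6], 0, 0.8],
    [[0, 0, 0], 0, 0.8],
    [[0, 0, 0], 0, 0.8],
  ],
)

```text
time: 18.73
position: [0.6008, 0.2199, 0.0632]
eef_rot: [0.901, 0.434, 0.0, -0.0]
contact_force: [0.0, 1.0, 1.3]
width: 0.901
```

Emit:
step_arm(
  commands=[
    [[0, 0, 0], 0, -1],
    [[0, 0, 0], 0, -1],
    [[0, 0, 0], 0, -1],
    [[0, 0, 0], 0, -1],
    [[0, 0, 0], 0, -1],
    [[0, 0, 0], 0, -1],
  ],
  newtons=20,
)

```text
time: 19.23
position: [0.6004, 0.2197, 0.063]
eef_rot: [0.901, 0.434, 0.0, 0.0]
contact_force: [-0.4, 0.3, 3.7]
width: 0.537
```

Emit:
step_arm(
  commands=[
    [[0, 0, 0], 0.1, -1],
    [[0, 0, 0], 0.11, -1],
    [[0, 0, 0], 0.11, -1],
    [[0, 0, 0], 0.11, -1],
    [[0, 0, 0], 0.11, -1],
    [[0, 0, 0], 0.1, -1],
    [[0, 0, 0], 0.034, -1],
    [[0, 0, 0], 0, -1],
    [[0, 0, 0], 0, -1],
  ],
)

```text
time: 19.98
position: [0.6008, 0.2197, 0.063]
eef_rot: [0.707, 0.707, 0.0, 0.0]
contact_force: [1.0, -0.6, 4.6]
width: 0.531
```

Emit:
step_arm(
  commands=[
    [[0, 0, 0], 0, 0],
    [[0, 0, 0], 0, 0.8],
    [[0, 0, 0], 0, 0.8],
    [[0, 0, 0], 0, 0.8],
    [[0, 0, 0], 0, 0.8],
    [[0, 0, 30], 0, 0.8],
    [[0, 0, 40], 0, 0.8],
    [[0, 0, 30], 0, 0.8],
    [[0, 0, 0], 0, 0.8],
  ],
)

```text
time: 20.73
position: [0.6025, 0.2215, 0.1683]
eef_rot: [0.707, 0.707, 0.004, 0.001]
contact_force: [0.2, 1.3, 0.7]
width: 0.899
```

Emit:
step_arm(
  commands=[
    [[2, -33, 0], -0.1, 0.8],
    [[2, -33, 0], -0.1, 0.8],
    [[2, -33, 0], -0.1, 0.8],
    [[2, -33, 0], -0.1, 0.8],
    [[2, -33, 0], -0.1, 0.8],
    [[2, -33, 0], -0.1, 0.8],
    [[2, -33, 0], -0.1, 0.8],
    [[0, 0, 0], -0.1, 0.8],
    [[0, 0, 0], -0.1, 0.8],
    [[0, 0, 0], 0, 0.8],
    [[0, 0, 0], 0, 0.8],
  ],
)

```text
time: 21.65
position: [0.6141, -0.011, 0.1623]
eef_rot: [0.944, 0.331, -0.0, 0.0]
contact_force: [-0.2, 0.2, 0.7]
width: 0.905
```

```bash
cat > port.py <<'E'
from look import *
ST=dict(A=(599.1,220.3,-26.4),B=(614.7,-11,-147.6),C=(609.4,-215.5,-2.6),D=(467.5,-398,165.5))
def ports(which='ABCD',ps=None):
    p,d=grab('top');W=cloud('top',p,d);H,S,V=cv2.split(cv2.cvtColor(p,cv2.COLOR_BGR2HSV))
    for k in which:
        x,y,t=ST[k]; rim=(W[...,2]>.087)&(W[...,2]<.098)&(np.hypot(W[...,0]*1000-x,W[...,1]*1000-y)<75)
        (cx,cy),r=cv2.minEnclosingCircle(W[rim][:,:2].astype(np.float32)*1000)
        R=np.hypot(W[...,0]*1000-cx,W[...,1]*1000-cy)
        b=(H>12)&(H<26)&(S>50)&(W[...,2]>.0165)&(W[...,2]<.045)&(R>22)&(R<47)&~((H<8)|(H>172))
        w=W[b][:,:2].mean(0)*1000-[cx,cy] if b.any() else np.zeros(2)
        a=np.degrees(np.arctan2(w[1],w[0]));print(k,'rim',rim.sum(),round(cx,1),round(cy,1),round(r,1),'off seat',round(cx-x,1),round(cy-y,1),'port n',b.sum(),w.round(1),'ang',round(a,1),'target',t,'need',round((t-a+180)%360-180,1))
    return p,d
E
python3 - <<'E'
from port import *
ports()
s=ctrl.sense();print(s['joint_pos'].round(2),s['position'],s['eef_rot'])
E
```

```text
A rim 264 599.5 220.9 25.3 off seat 0.4 0.6 port n 34 [ 28.9 -14.9] ang -27.3 target -26.4 need 0.9
B rim 0 0.0 0.0 0.0 off seat -614.7 11.0 port n 0 [0. 0.] ang 0.0 target -147.6 need -147.6
C rim 251 610.1 -215.7 25.5 off seat 0.7 -0.2 port n 39 [-31.1  10.4] ang 161.5 target -2.6 need -164.1
D rim 250 511.0 -395.8 25.1 off seat 43.5 2.2 port n 44 [19.8 22.8] ang 49.1 target 165.5 need 116.4
[ 0.18  0.57 -0.37  1.9   0.3   0.73 -1.26] [ 0.61409238 -0.01074978  0.162366  ] [ 9.43402062e-01  3.31651167e-01 -2.19982550e-04 -6.28377635e-05]
```

Emit:
step_arm(
  commands=[
    [[0, 0, -40], 0, 0.8],
    [[0, 0, -35], 0, 0.8],
    [[0, 0, -17], 0, 0.8],
    [[0, 0, -7], 0, 0.8],
    [[0, 0, 0], 0, 0.8],
    [[0, 0, 0], 0, -1],
    [[0, 0, 0], 0, -1],
    [[0, 0, 0], 0, -1],
    [[0, 0, 0], 0, -1],
    [[0, 0, 0], 0, -1],
    [[0, 0, 0], 0, -1],
  ],
)

```text
time: 22.62
position: [0.6149, -0.0116, 0.0644]
eef_rot: [0.944, 0.33, 0.001, 0.0]
contact_force: [-0.1, 1.1, 2.8]
width: 0.535
```

Emit:
step_arm(
  commands=[
    [[0, 0, 0], 0.11, -1],
    [[0, 0, 0], 0.11, -1],
    [[0, 0, 0], 0.11, -1],
    [[0, 0, 0], 0.11, -1],
    [[0, 0, 0], 0.11, -1],
    [[0, 0, 0], 0.11, -1],
    [[0, 0, 0], 0.11, -1],
    [[0, 0, 0], 0.11, -1],
    [[0, 0, 0], 0.11, -1],
    [[0, 0, 0], 0.11, -1],
    [[0, 0, 0], 0.11, -1],
    [[0, 0, 0], 0.11, -1],
  ],
)

```text
time: 23.62
position: [0.6141, -0.0107, 0.0643]
eef_rot: [0.541, 0.841, 0.0, 0.0]
contact_force: [-1.8, 1.8, 4.3]
width: 0.533
```

Emit:
step_arm(
  commands=[
    [[0, 0, 0], 0.11, -1],
    [[0, 0, 0], 0.11, -1],
    [[0, 0, 0], 0.11, -1],
    [[0, 0, 0], 0.11, -1],
    [[0, 0, 0], 0.013, -1],
    [[0, 0, 0], 0, -1],
    [[0, 0, 0], 0, -1],
  ],
)

```text
time: 24.2
position: [0.6143, -0.0112, 0.0643]
eef_rot: [0.341, 0.94, 0.0, 0.0]
contact_force: [-1.8, 0.8, 5.7]
width: 0.535
```

Emit:
step_arm(
  commands=[
    [[0, 0, 0], 0, 0],
    [[0, 0, 0], 0, 0.8],
    [[0, 0, 0], 0, 0.8],
    [[0, 0, 0], 0, 0.8],
    [[0, 0, 0], 0, 0.8],
    [[0, 0, 30], 0, 0.8],
    [[0, 0, 40], 0, 0.8],
    [[0, 0, 30], 0, 0.8],
    [[0, 0, 0], 0, 0.8],
  ],
)

```text
time: 24.95
position: [0.6169, -0.0101, 0.1692]
eef_rot: [0.341, 0.94, 0.002, 0.003]
contact_force: [0.9, 1.0, 0.0]
width: 0.896
```

Emit:
step_arm(
  commands=[
    [[-1, -34, 0], 0.1, 0.8],
    [[-1, -34, 0], 0.1, 0.8],
    [[-1, -34, 0], 0.1, 0.8],
    [[-1, -34, 0], 0.1, 0.8],
    [[-1, -34, 0], 0.1, 0.8],
    [[0, -34, 0], 0, 0.8],
    [[0, 0, 0], 0, 0.8],
    [[0, 0, 0], 0, 0.8],
  ],
)

```text
time: 25.62
position: [0.6086, -0.218, 0.1624]
eef_rot: [0.101, 0.995, 0.0, -0.001]
contact_force: [0.4, 0.6, 0.5]
width: 0.905
```

```bash
python3 - <<'E'
from port import *
ports('ABD')
s=ctrl.sense();print(s['joint_pos'].round(2),s['position'],s['eef_rot'])
E
```

```text
A rim 259 599.4 220.9 24.8 off seat 0.3 0.6 port n 32 [ 29.8 -14.7] ang -26.2 target -26.4 need -0.2
B rim 254 611.1 -11.0 24.6 off seat -3.6 0.0 port n 51 [-29.2  -9.9] ang -161.3 target -147.6 need 13.7
D rim 0 0.0 0.0 0.0 off seat -467.5 398.0 port n 0 [0. 0.] ang 0.0 target 165.5 need 165.5
[ 0.86  0.78 -1.01  1.81  0.78  1.01  0.9 ] [ 0.60890285 -0.21572679  0.16299669] [ 9.92317728e-02  9.95064244e-01  3.66508304e-04 -2.65832230e-04]
```

Emit:
step_arm(
  commands=[
    [[1, 0, -40], 0, 0.8],
    [[0, 0, -35], 0, 0.8],
    [[0, 0, -17], 0, 0.8],
    [[0, 0, -7], 0, 0.8],
    [[0, 0, 0], 0, 0.8],
    [[0, 0, 0], 0, -1],
    [[0, 0, 0], 0, -1],
    [[0, 0, 0], 0, -1],
    [[0, 0, 0], 0, -1],
    [[0, 0, 0], 0, -1],
    [[0, 0, 0], 0, -1],
  ],
)

```text
time: 26.58
position: [0.6106, -0.2154, 0.0653]
eef_rot: [0.098, 0.995, -0.0, 0.001]
contact_force: [-0.3, 0.1, 3.9]
width: 0.534
```

Emit:
step_arm(
  commands=[
    [[0, 0, 0], -0.11, -1],
    [[0, 0, 0], -0.11, -1],
    [[0, 0, 0], -0.11, -1],
    [[0, 0, 0], -0.11, -1],
    [[0, 0, 0], -0.11, -1],
    [[0, 0, 0], -0.11, -1],
    [[0, 0, 0], -0.11, -1],
    [[0, 0, 0], -0.11, -1],
    [[0, 0, 0], -0.11, -1],
    [[0, 0, 0], -0.11, -1],
    [[0, 0, 0], -0.11, -1],
    [[0, 0, 0], -0.11, -1],
  ],
)

```text
time: 27.58
position: [0.6105, -0.2158, 0.0652]
eef_rot: [0.69, 0.724, -0.0, 0.0]
contact_force: [-0.1, -0.3, 2.2]
width: 0.534
```

Emit:
step_arm(
  commands=[
    [[0, 0, 0], -0.11, -1],
    [[0, 0, 0], -0.11, -1],
    [[0, 0, 0], -0.11, -1],
    [[0, 0, 0], -0.11, -1],
    [[0, 0, 0], -0.11, -1],
    [[0, 0, 0], -0.11, -1],
    [[0, 0, 0], -0.11, -1],
    [[0, 0, 0], -0.11, -1],
    [[0, 0, 0], -0.11, -1],
    [[0, 0, 0], -0.11, -1],
    [[0, 0, 0], -0.11, -1],
    [[0, 0, 0], -0.11, -1],
  ],
)

```text
time: 28.58
position: [0.6105, -0.2154, 0.0652]
eef_rot: [0.989, 0.149, 0.0, 0.0]
contact_force: [-1.1, 0.4, 2.7]
width: 0.535
```

Emit:
step_arm(
  commands=[
    [[0, 0, 0], -0.11, -1],
    [[0, 0, 0], -0.11, -1],
    [[0, 0, 0], 0, -1],
    [[0, 0, 0], 0, -1],
  ],
)

```text
time: 28.92
position: [0.6108, -0.2151, 0.0652]
eef_rot: [0.999, 0.044, 0.0, 0.0]
contact_force: [-0.4, 0.5, 5.8]
width: 0.534
```

Emit:
step_arm(
  commands=[
    [[0, 0, 0], 0, 0],
    [[0, 0, 0], 0, 0.8],
    [[0, 0, 0], 0, 0.8],
    [[0, 0, 0], 0, 0.8],
    [[0, 0, 0], 0, 0.8],
    [[0, 0, 30], 0, 0.8],
    [[0, 0, 40], 0, 0.8],
    [[0, 0, 30], 0, 0.8],
    [[0, 0, 0], 0, 0.8],
  ],
)

```text
time: 29.67
position: [0.6132, -0.2161, 0.1706]
eef_rot: [0.999, 0.043, 0.004, 0.001]
contact_force: [1.1, -0.7, -0.1]
width: 0.895
```

Emit:
step_arm(
  commands=[
    [[-16, -30, 0], 0, 0.8],
    [[-16, -30, 0], 0, 0.8],
    [[-16, -30, 0], 0, 0.8],
    [[-17, -30, 0], 0, 0.8],
    [[-17, -30, 0], 0, 0.8],
    [[-17, -30, 0], 0, 0.8],
    [[0, 0, 0], 0, 0.8],
    [[0, 0, 0], 0, 0.8],
  ],
)

```text
time: 30.33
position: [0.5092, -0.3978, 0.1639]
eef_rot: [0.999, 0.04, -0.001, 0.0]
contact_force: [1.1, -0.0, 0.2]
width: 0.9
```

```bash
python3 - <<'E'
from port import *
p,d=ports('ABCD')
c=p[160:285,215:485]; cv2.imwrite('pics/i.png',cv2.resize(c,None,fx=2.96,fy=2.96,interpolation=cv2.INTER_CUBIC))
s=ctrl.sense();print(s['joint_pos'].round(2),s['position'],s['eef_rot'])
E
```

```text
A rim 264 599.5 220.7 25.2 off seat 0.4 0.4 port n 34 [ 29.3 -14.3] ang -26.1 target -26.4 need -0.3
B rim 257 610.9 -10.8 24.7 off seat -3.8 0.2 port n 53 [-29.  -9.] ang -162.8 target -147.6 need 15.2
C rim 255 607.6 -216.4 24.9 off seat -1.8 -0.9 port n 31 [24.  -3.7] ang -8.9 target -2.6 need 6.3
D rim 0 0.0 0.0 0.0 off seat -467.5 398.0 port n 0 [0. 0.] ang 0.0 target 165.5 need 165.5
[ 0.74  0.58 -0.25  1.83  0.2   0.75 -1.11] [ 0.5106865  -0.3957951   0.16409483] [ 9.99129341e-01  4.17187206e-02 -1.99057303e-04 -2.60268542e-04]
```

View pics/i.png

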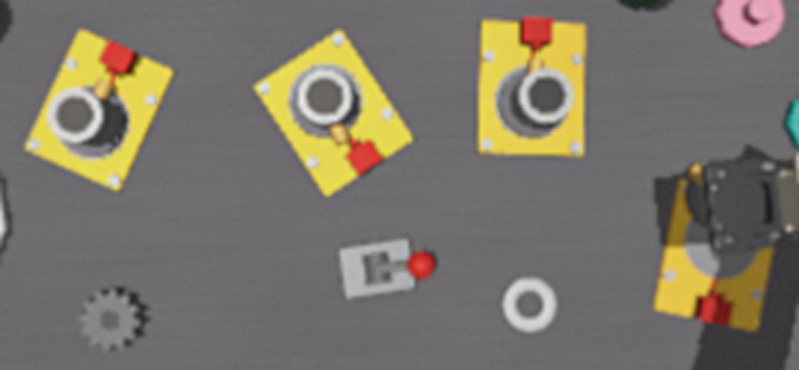

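Emit:
step_arm(
  commands=[
    [[0, 0, -40], 0, 0.8],
    [[0, 0, -35], 0, 0.8],
    [[0, 0, -17], 0, 0.8],
    [[0, 0, -7], 0, 0.8],
    [[0, 0, 0], 0, 0.8],
    [[0, 0, 0], 0, -1],
    [[0, 0, 0], 0, -1],
    [[0, 0, 0], 0, -1],
    [[0, 0, 0], 0, -1],
    [[0, 0, 0], 0, -1],
    [[0, 0, 0], 0, -1],
  ],
  newtons=35,
)

```text
time: 31.3
position: [0.5116, -0.3958, 0.0664]
eef_rot: [0.999, 0.042, 0.0, 0.0]
contact_force: [-0.1, -0.1, 4.7]
width: 0.533
```

Emit:
step_arm(
  commands=[
    [[0, 0, 4], 0, -1],
    [[0, 0, 6], 0, -1],
    [[-8, 0, 0], 0, -1],
    [[-12, -1, 0], 0, -1],
    [[-12, -1, 0], 0, -1],
    [[-12, 0, 0], 0, -1],
    [[0, 0, 0], 0, -1],
    [[0, 0, 0], 0, -1],
  ],
)

```text
time: 31.97
position: [0.4658, -0.3977, 0.0756]
eef_rot: [0.999, 0.042, -0.0, -0.0]
contact_force: [-0.2, -0.1, -2.5]
width: 0.533
```

Emit:
step_arm(
  commands=[
    [[0, 0, 0], 0.11, -1],
    [[0, 0, 0], 0.11, -1],
    [[0, 0, 0], 0.11, -1],
    [[0, 0, 0], 0.11, -1],
    [[0, 0, 0], 0.11, -1],
    [[0, 0, 0], 0.11, -1],
    [[0, 0, 0], 0.11, -1],
    [[0, 0, 0], 0.11, -1],
    [[0, 0, 0], 0.11, -1],
    [[0, 0, 0], 0.11, -1],
    [[0, 0, 0], 0.11, -1],
    [[0, 0, 0], 0.11, -1],
  ],
)

```text
time: 32.97
position: [0.4679, -0.3974, 0.0757]
eef_rot: [0.762, 0.648, 0.0, 0.0]
contact_force: [0.8, 0.1, -4.4]
width: 0.531
```

Emit:
step_arm(
  commands=[
    [[0, 0, 0], 0.11, -1],
    [[0, 0, 0], 0.11, -1],
    [[0, 0, 0], 0.11, -1],
    [[0, 0, 0], 0.11, -1],
    [[0, 0, 0], 0.11, -1],
    [[0, 0, 0], 0.11, -1],
    [[0, 0, 0], 0.05, -1],
    [[0, 0, -4], 0, -1],
    [[0, 0, -3], 0, -1],
    [[0, 0, -2], 0, -1],
    [[0, 0, -1], 0, -1],
    [[0, 0, 0], 0, -1],
  ],
)

```text
time: 33.97
position: [0.4674, -0.3973, 0.0663]
eef_rot: [0.492, 0.871, -0.001, 0.0]
contact_force: [-3.6, 0.3, 6.8]
width: 0.533
```

Emit:
step_arm(
  commands=[
    [[0, 0, 0], 0, 0],
    [[0, 0, 0], 0, 0.8],
    [[0, 0, 0], 0, 0.8],
    [[0, 0, 0], 0, 0.8],
    [[0, 0, 0], 0, 0.8],
    [[0, 0, 30], 0, 0.8],
    [[0, 0, 40], 0, 0.8],
    [[0, 0, 30], 0, 0.8],
    [[0, 0, 0], 0, 0.8],
  ],
)

```text
time: 34.72
position: [0.4702, -0.398, 0.1712]
eef_rot: [0.491, 0.871, -0.0, 0.004]
contact_force: [0.7, -0.3, 0.2]
width: 0.9
```

Emit:
step_arm(
  commands=[
    [[10, 38, 0], -0.1, 0.8],
    [[14, 38, 0], -0.1, 0.8],
    [[14, 38, 0], -0.1, 0.8],
    [[14, 38, 0], -0.1, 0.8],
    [[14, 38, 0], 0, 0.8],
    [[14, 38, 0], 0, 0.8],
    [[14, 38, 0], 0, 0.8],
    [[14, 38, 0], 0, 0.8],
    [[14, 38, 0], 0, 0.8],
    [[20, 38, 0], 0, 0.8],
    [[0, 0, 0], 0, 0.8],
    [[0, 0, 0], 0, 0.8],
  ],
)

```text
time: 35.72
position: [0.6094, -0.015, 0.1654]
eef_rot: [0.653, 0.758, 0.001, -0.0]
contact_force: [-0.3, -0.8, -0.4]
width: 0.9
```

```bash
python3 - <<'E'
from port import *
p,d=ports('ACD')
z=np.load('last_top.npz')
s=ctrl.sense();print(s['joint_pos'].round(2),s['position'],s['eef_rot'])
q,_=grab('scene')
a=cv2.resize(p[155:280,370:490],(600,600),interpolation=cv2.INTER_CUBIC)[:, :400]
c=cv2.resize(q[215:350,120:320],(800,540),interpolation=cv2.INTER_CUBIC)
cv2.imwrite('pics/j.png',c)
# show seat/port predicted vs scene: print projected target port tip & seat centre in crop coords
for k,(x,y,t) in ST.items():
    t=np.radians(t); X=np.array([[x/1000+r*np.cos(t),y/1000+r*np.sin(t),zz] for r,zz in((0,.02),(.042,.0285),(.05,.0285),(0,.093))])
    print(k,((project('scene',X)-[120,215])*4).round(0).tolist())
E
```

```text
A rim 262 599.2 221.0 25.1 off seat 0.1 0.7 port n 34 [ 29.7 -14.6] ang -26.2 target -26.4 need -0.2
C rim 260 607.3 -216.0 24.9 off seat -2.1 -0.5 port n 32 [23.  -4.9] ang -12.0 target -2.6 need 9.4
D rim 264 463.7 -395.2 25.3 off seat -3.8 2.8 port n 50 [-27.8   7.5] ang 164.9 target 165.5 need 0.6
[ 0.41  0.63 -0.73  1.9   0.56  0.83 -0.47] [ 0.60860711 -0.01760186  0.16506345] [ 6.53631249e-01  7.56813107e-01 -2.82871486e-04 -1.77521876e-04]
A [[993.0, -224.0], [1030.0, -201.0], [1037.0, -195.0], [1001.0, -301.0]]
B [[861.0, -17.0], [798.0, -24.0], [786.0, -24.0], [864.0, -95.0]]
C [[689.0, 197.0], [747.0, 220.0], [758.0, 226.0], [684.0, 121.0]]
D [[306.0, 320.0], [260.0, 268.0], [252.0, 260.0], [281.0, 246.0]]
```

View pics/j.png

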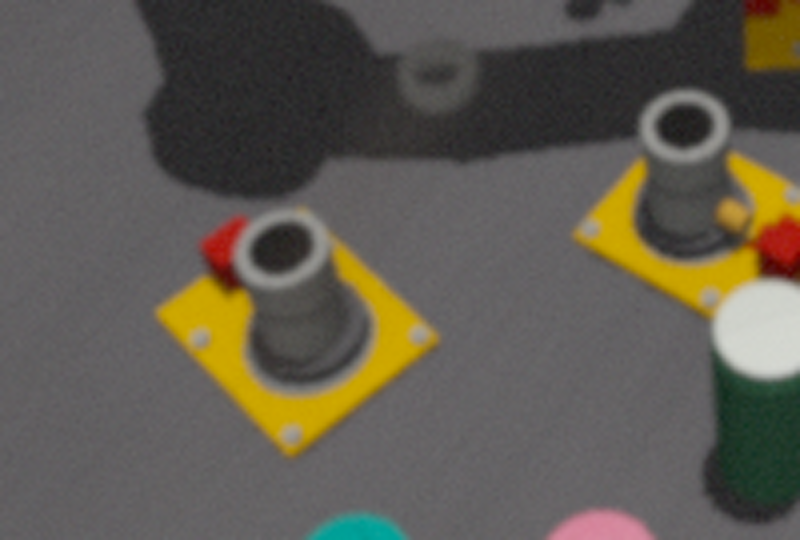

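Emit:
step_arm(
  commands=[
    [[4, 6, 0], 0, 0.8],
    [[0, 0, -40], 0, 0.8],
    [[0, 0, -35], 0, 0.8],
    [[0, 0, -17], 0, 0.8],
    [[0, 0, -7], 0, 0.8],
    [[0, 0, 0], 0, 0.8],
    [[0, 0, 0], 0, -1],
    [[0, 0, 0], 0, -1],
    [[0, 0, 0], 0, -1],
    [[0, 0, 0], 0, -1],
    [[0, 0, 0], 0, -1],
    [[0, 0, 0], 0, -1],
  ],
  newtons=20,
)

```text
time: 36.82
position: [0.6131, -0.0125, 0.0672]
eef_rot: [0.654, 0.756, 0.0, 0.0]
contact_force: [1.2, -0.6, 3.8]
width: 0.534
```

Emit:
step_arm(
  commands=[
    [[0, 0, 0], 0.1, -1],
    [[0, 0, 0], 0.1, -1],
    [[0, 0, 0], 0.05, -1],
    [[0, 0, 0], 0, -1],
    [[0, 0, 0], 0, -1],
    [[0, 0, 0], 0, 0],
    [[0, 0, 0], 0, 0.8],
    [[0, 0, 0], 0, 0.8],
    [[0, 0, 0], 0, 0.8],
    [[0, 0, 0], 0, 0.8],
  ],
)

```text
time: 37.65
position: [0.6126, -0.0126, 0.0665]
eef_rot: [0.555, 0.832, -0.0, -0.0]
contact_force: [-1.0, 0.4, 0.2]
width: 0.774
```

Emit:
step_arm(
  commands=[
    [[0, 0, 30], 0, 0.8],
    [[0, 0, 40], 0, 0.8],
    [[0, 0, 30], 0, 0.8],
    [[-14, -38, 0], -0.04, 0.8],
    [[-14, -38, 0], -0.1, 0.8],
    [[-14, -38, 0], -0.1, 0.8],
    [[-14, -38, 0], -0.1, 0.8],
    [[-14, -38, 0], -0.1, 0.8],
    [[-14, -38, 0], 0, 0.8],
    [[-14, -38, 0], 0, 0.8],
    [[-14, -38, 0], 0, 0.8],
    [[0, 0, 0], 0, 0.8],
  ],
)

```text
time: 38.65
position: [0.4961, -0.3256, 0.1655]
eef_rot: [0.727, 0.687, -0.003, -0.0]
contact_force: [0.1, -0.2, -0.1]
width: 0.9
```

```bash
python3 - <<'E'
from port import *
p,d=ports('ABC')
s=ctrl.sense();print(s['position'],s['eef_rot'])
E
```

```text
A rim 265 598.8 221.3 25.4 off seat -0.3 1.0 port n 32 [ 30.  -15.4] ang -27.2 target -26.4 need 0.8
B rim 257 610.3 -10.7 24.8 off seat -4.4 0.3 port n 49 [-26.  -14.7] ang -150.5 target -147.6 need 2.9
C rim 258 607.2 -216.3 25.0 off seat -2.2 -0.8 port n 32 [23.  -4.6] ang -11.2 target -2.6 need 8.6
[ 0.497988   -0.32146622  0.1658592 ] [ 7.25991158e-01  6.87703050e-01 -1.14603357e-03 -2.01716346e-04]
```

Emit:
step_arm(
  commands=[
    [[-14, -38, 0], 0, 0.8],
    [[-14, -37, 0], 0, 0.8],
    [[0, 0, 0], 0, 0.8],
    [[0, 0, -40], 0, 0.8],
    [[0, 0, -35], 0, 0.8],
    [[0, 0, -17], 0, 0.8],
    [[0, 0, -7], 0, 0.8],
    [[0, 0, 0], 0, 0.8],
  ],
)

```text
time: 39.37
position: [0.4728, -0.3899, 0.0662]
eef_rot: [0.723, 0.691, 0.0, -0.001]
contact_force: [-0.2, -0.2, -1.0]
width: 0.898
```

Emit:
step_arm(
  commands=[
    [[0, 0, 0], 0, -1],
    [[0, 0, 0], 0, -1],
    [[0, 0, 0], 0, -1],
    [[0, 0, 0], 0, -1],
    [[0, 0, 0], 0, -1],
    [[0, 0, 0], 0, -1],
    [[0, -1, 0], 0, -1],
    [[0, -1, 0], 0, -1],
    [[0, -1, 0], 0, -1],
    [[0, 0, 0], 0, -1],
    [[0, 0, 0], 0, -1],
  ],
)

```text
time: 40.28
position: [0.4728, -0.3934, 0.0681]
eef_rot: [0.723, 0.691, 0.0, -0.0]
contact_force: [-2.6, 4.0, 6.5]
width: 0.533
```

Emit:
step_arm(
  commands=[
    [[0, 0, 0], 0, 0],
    [[0, 0, 0], 0, 0.8],
    [[0, 0, 0], 0, 0.8],
    [[0, 0, 0], 0, 0.8],
    [[0, 0, 0], 0, 0.8],
    [[0, 0, 30], 0, 0.8],
    [[0, 0, 40], 0, 0.8],
    [[0, 0, 30], 0, 0.8],
    [[0, 0, 0], 0, 0.8],
  ],
)

```text
time: 41.03
position: [0.4755, -0.3955, 0.1733]
eef_rot: [0.723, 0.691, 0.001, 0.004]
contact_force: [0.7, -0.7, 0.4]
width: 0.899
```

Emit:
step_arm(
  commands=[
    [[14, 38, 0], 0, 0.8],
    [[14, 38, 0], 0, 0.8],
    [[14, 38, 0], 0, 0.8],
    [[14, 38, 0], 0, 0.8],
    [[14, 38, 0], 0, 0.8],
    [[14, 38, 0], 0, 0.8],
    [[14, 38, 0], 0, 0.8],
    [[14, 38, 0], 0, 0.8],
    [[14, 38, 0], 0, 0.8],
    [[18, 38, 0], 0, 0.8],
    [[0, 6, 0], 0, 0.8],
    [[0, 0, 0], 0, 0.8],
  ],
)

```text
time: 42.03
position: [0.6171, -0.0046, 0.1675]
eef_rot: [0.721, 0.693, 0.001, -0.0]
contact_force: [0.2, -0.1, -0.4]
width: 0.898
```

```bash
python3 - <<'E'
from port import *
p,d=ports('ACD')
s=ctrl.sense();print(s['position'],s['eef_rot'])
E
```

```text
A rim 262 599.0 221.0 25.1 off seat -0.1 0.7 port n 35 [ 29.5 -14.7] ang -26.6 target -26.4 need 0.2
C rim 261 607.6 -216.0 25.2 off seat -1.8 -0.5 port n 31 [24.3 -4.4] ang -10.4 target -2.6 need 7.8
D rim 264 469.7 -396.7 25.2 off seat 2.2 1.3 port n 42 [-21.2   6.6] ang 162.7 target 165.5 need 2.8
[ 0.61641209 -0.00771155  0.16712931] [ 7.22265018e-01  6.91616344e-01 -2.23631115e-04 -1.63578812e-04]
```

Emit:
step_arm(
  commands=[
    [[0, -3, 0], 0, 0.8],
    [[0, 0, -40], 0, 0.8],
    [[0, 0, -35], 0, 0.8],
    [[0, 0, -17], 0, 0.8],
    [[0, 0, -7], 0, 0.8],
    [[0, 0, 0], 0, 0.8],
    [[0, 0, 0], 0, -1],
    [[0, 0, 0], 0, -1],
    [[0, 0, 0], 0, -1],
    [[0, 0, 0], 0, -1],
    [[0, 0, 0], 0, -1],
    [[0, 0, 0], 0, -1],
  ],
)

```text
time: 43.08
position: [0.6158, -0.0119, 0.0691]
eef_rot: [0.723, 0.691, -0.001, -0.0]
contact_force: [-4.9, -0.8, 7.7]
width: 0.532
```

Emit:
step_arm(
  commands=[
    [[0, 0, 0], 0.035, -1],
    [[0, 0, 0], 0, -1],
    [[0, 0, 0], 0, -1],
    [[0, 0, 0], 0, 0],
    [[0, 0, 0], 0, 0.8],
    [[0, 0, 0], 0, 0.8],
    [[0, 0, 0], 0, 0.8],
    [[0, 0, 0], 0, 0.8],
    [[0, 0, 30], 0, 0.8],
    [[0, 0, 40], 0, 0.8],
    [[0, 0, 30], 0, 0.8],
    [[0, 0, 0], 0, 0.8],
  ],
)

```text
time: 44.08
position: [0.6194, -0.0108, 0.1743]
eef_rot: [0.711, 0.703, 0.003, 0.003]
contact_force: [0.5, 0.7, -0.1]
width: 0.897
```

Emit:
step_arm(
  commands=[
    [[-40, 0, 0], 0, 0],
    [[-40, 0, 0], 0, -1],
    [[-40, 0, 0], 0, -1],
    [[-40, -5, 0], 0, -1],
    [[-5, -40, 0], 0, -1],
    [[0, -40, 0], 0, -1],
    [[0, -40, 0], 0, -1],
    [[0, -10, 0], 0, -1],
    [[0, 0, 0], 0, -1],
    [[0, 0, 0], 0, -1],
  ],
)

```text
time: 44.92
position: [0.4515, -0.1469, 0.1684]
eef_rot: [0.712, 0.703, 0.0, -0.0]
contact_force: [-0.3, 1.0, 0.7]
width: 0.234
```

```bash
python3 - <<'E'
from port import *
caps()
p,d=ports()
s=ctrl.sense();print(s['position'],s['eef_rot'])
q,_=grab('scene')
a=cv2.resize(p[150:285,140:500],(800,300),interpolation=cv2.INTER_CUBIC)
b=cv2.resize(q[90:310,150:420],(368,300),interpolation=cv2.INTER_CUBIC)
C=cv2.resize(q[225:280,270:325],(300,300),interpolation=cv2.INTER_CUBIC)
o=np.zeros((600,800,3),np.uint8);o[:300]=a;o[300:,:368]=b;o[300:,400:700]=C
cv2.imwrite('pics/k.png',o)
E
```

```text
cap 191 circ top ((506.4095764160156, 439.7461853027344), 29.18789291381836) z 0.0258 0.002 knob [0.5035 0.4199 0.1109] 39
cap 73 circ top ((504.9545593261719, 360.4763488769531), 11.465317726135254) z 0.0379 0.0026 knob [0.5049 0.3643 0.0521] 28
A rim 262 598.7 221.5 25.6 off seat -0.4 1.2 port n 36 [ 28.2 -14.3] ang -26.9 target -26.4 need 0.5
B rim 255 614.6 -11.0 24.7 off seat -0.1 -0.0 port n 35 [-25.6 -21.1] ang -140.5 target -147.6 need -7.1
C rim 253 607.7 -216.4 25.1 off seat -1.7 -0.9 port n 31 [22.2 -4.6] ang -11.6 target -2.6 need 9.0
D rim 258 469.7 -397.3 25.7 off seat 2.2 0.7 port n 44 [-18.7   6.9] ang 159.6 target 165.5 need 5.9
[ 0.45174575 -0.14534777  0.16858471] [ 7.10384449e-01  7.03813755e-01  3.36422162e-04 -1.42960497e-04]
```

View pics/k.png

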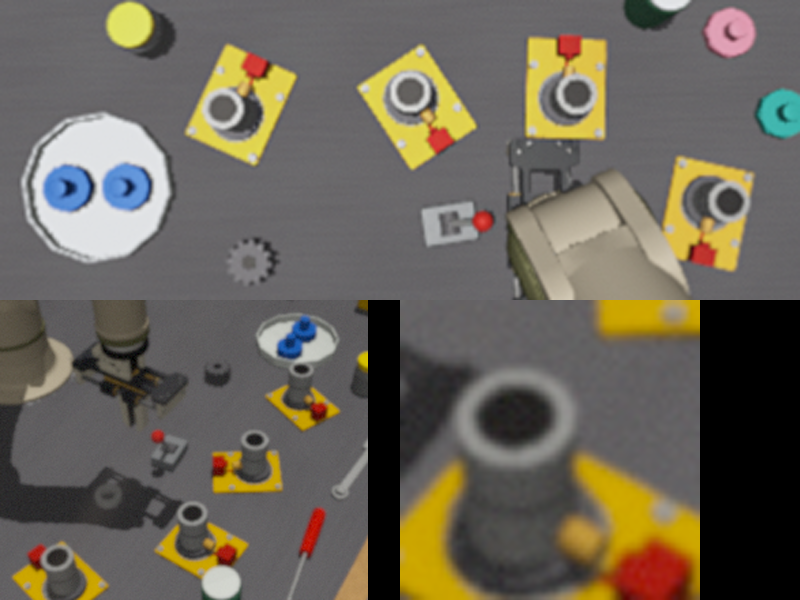

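```bash
cat > ov.py <<'E'
from port import *
def overlay(fn,which='BCD',ctr={}):
    rows=[]
    for n in('top','scene'):
        p=np.load('last_%s.npz'%n)['p']; L=[]
        for k in which:
            x,y,t=ST[k]; t=np.radians(t); e=np.array([np.cos(t),np.sin(t),0]); f=np.array([-e[1],e[0],0])
            c=np.array([*(np.array(ctr.get(k,(x,y)))/1000),0]); s=np.array([x/1000,y/1000,0])
            q0=project(n,[s+e*.03+[0,0,.02]])[0]-16; q0=np.round(q0).astype(int); S=8
            im=cv2.resize(p[q0[1]:q0[1]+33,q0[0]:q0[0]+33],(264,264),interpolation=cv2.INTER_CUBIC)
            tr=lambda X:np.round((project(n,X)-q0+.5)*S).astype(np.int32)
            z=np.array([0,0,.0285])
            for w in(-.008,.008):
                P=tr([c+z+e*.025+f*w,c+z+e*.042+f*w]); cv2.line(im,P[0].tolist(),P[1].tolist(),(255,255,0),1)
            P=tr([c+z+e*.042+f*.008*np.cos(a)+np.array([0,0,.008*np.sin(a)]) for a in np.linspace(0,6.28,24)]); cv2.polylines(im,[P],True,(255,255,0),1)
            for b in((0,1.05),):
                P=tr([s+[0.0375*np.cos(a),.0375*np.sin(a),.008] for a in np.linspace(0,6.28,60)]); cv2.polylines(im,[P],True,(0,255,0),1)
                P=tr([c+[0.034*np.cos(a),.034*np.sin(a),.020] for a in np.linspace(0,6.28,60)]); cv2.polylines(im,[P],True,(255,0,255),1)
            # nozzle block top outline
            P=tr([s+e*r+f*w+[0,0,.038] for r,w in((.056,-.015),(.08,-.015),(.08,.015),(.056,.015))]); cv2.polylines(im,[P],True,(255,255,255),1)
            L.append(im)
        rows.append(np.hstack(L))
    cv2.imwrite(fn,np.vstack(rows))
E
python3 - <<'E'
from ov import *
overlay('pics/l.png','BCD',dict(B=(614.6,-11),C=(607.7,-216.2),D=(469.7,-397)))
E
```

```text
(no output)
```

View pics/l.png

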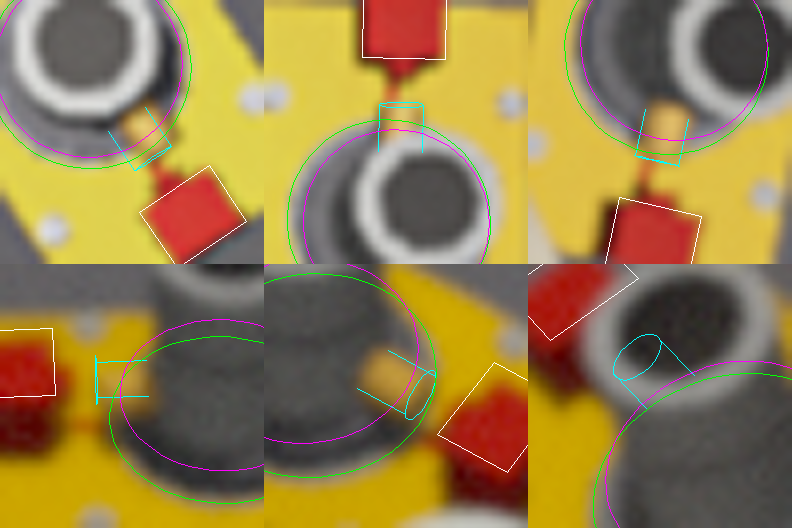

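```bash
python3 - <<'E'
from port import *
for n in('top','scene'):
  z=np.load('last_%s.npz'%n);p,d=z['p'],z['d'];W=cloud(n,p,d)*1000
  for k,(x,y,t) in ST.items():
    R=np.hypot(W[...,0]-x,W[...,1]-y)
    rim=(W[...,2]>86)&(W[...,2]<100)&(R<60); w=W[rim]
    (cx,cy),r=cv2.minEnclosingCircle(w[:,:2].astype(np.float32))
    A=np.c_[w[:,0]-cx,w[:,1]-cy,np.ones(len(w))]; g=np.linalg.lstsq(A,w[:,2],rcond=None)[0]
    fl=(W[...,2]>14.5)&(W[...,2]<26)&(R<48); f=W[fl]
    # flange circle fit with known radius 34 via min enclosing
    Rf=np.hypot(f[:,0]-cx,f[:,1]-cy); 
    e=np.radians(t);al=(f[:,0]-x)*np.cos(e)+(f[:,1]-y)*np.sin(e)
    f2=f[al<30]; (fx,fy),fr=cv2.minEnclosingCircle(f2[:,:2].astype(np.float32))
    print(n,k,'rim',round(cx-x,1),round(cy-y,1),'r',round(r,1),'tilt',g[:2].round(3),'z',g[2].round(1),'flange',len(f2),round(fx-x,1),round(fy-y,1),round(fr,1))
E
```

```text
top A rim -0.4 1.2 r 25.6 tilt [ 0.025 -0.001] z 92.3 flange 119 -2.7 -1.0 34.4
top B rim -0.1 -0.0 r 24.7 tilt [-0.01   0.015] z 93.0 flange 114 -0.0 0.2 33.8
top C rim -1.7 -0.9 r 25.1 tilt [-0.009 -0.019] z 93.2 flange 125 -2.3 -0.3 33.7
top D rim 2.2 0.7 r 25.7 tilt [-0.004  0.001] z 93.7 flange 129 -0.0 -7.0 40.6
scene A rim 3.0 -1.0 r 27.0 tilt [-0.024  0.004] z 91.8 flange 97 3.4 -0.6 35.2
scene B rim 1.9 -0.6 r 27.7 tilt [-0.023  0.012] z 92.4 flange 148 5.4 -1.8 35.3
scene C rim 0.6 -1.9 r 26.2 tilt [-0.016  0.02 ] z 92.3 flange 173 2.1 -3.0 34.1
scene D rim 6.5 -0.8 r 26.4 tilt [-0.033  0.009] z 92.7 flange 260 6.9 -2.0 34.6
```

Emit:
step_arm(
  commands=[
    [[3, -36, 0], 0, 0.8],
    [[3, -36, 0], 0, 0.8],
    [[3, -36, 0], 0, 0.8],
    [[3, -36, 0], 0, 0.8],
    [[2, -36, 0], 0, 0.8],
    [[2, -36, 0], 0, 0.8],
    [[2, -36, 0], 0, 0.8],
    [[0, 0, 0], 0, 0.8],
    [[0, 0, 0], 0, 0.8],
  ],
)

```text
time: 45.82
position: [0.4699, -0.3992, 0.168]
eef_rot: [0.712, 0.703, 0.0, -0.0]
contact_force: [-0.4, 0.4, 0.4]
width: 0.699
```

Emit:
step_arm(
  commands=[
    [[0, 0, -40], 0, 0.8],
    [[0, 0, -35], 0, 0.8],
    [[0, 0, -17], 0, 0.8],
    [[0, 0, -10], 0, 0.8],
    [[0, 0, 0], 0, 0.8],
    [[0, 0, 0], 0, 0.8],
  ],
)

```text
time: 46.32
position: [0.4706, -0.3973, 0.0672]
eef_rot: [0.71, 0.704, 0.0, 0.0]
contact_force: [0.6, 0.0, 0.2]
width: 0.898
```

Emit:
step_arm(
  commands=[
    [[-1, 0, 0], 0, -1],
    [[0, 0, 0], 0, -1],
    [[0, 0, 0], 0, -1],
    [[0, 0, 0], 0, -1],
    [[0, 0, 0], 0, -1],
    [[0, 0, 0], 0, -1],
    [[0, 0, 0], 0, -1],
    [[0, 0, 0], 0, 0],
    [[0, 0, 0], 0, 0.8],
    [[0, 0, 0], 0, 0.8],
    [[0, 0, 0], 0, 0.8],
    [[0, 0, 0], 0, 0.8],
  ],
)

```text
time: 47.32
position: [0.468, -0.3987, 0.0662]
eef_rot: [0.711, 0.703, -0.0, -0.001]
contact_force: [-0.0, 0.1, -0.8]
width: 0.769
```

Emit:
step_arm(
  commands=[
    [[0, 0, 30], 0, 0.8],
    [[0, 0, 40], 0, 0.8],
    [[0, 0, 30], 0, 0.8],
    [[15, 39, 0], 0, 0.8],
    [[15, 39, 0], 0, 0.8],
    [[15, 39, 0], 0, 0.8],
    [[15, 39, 0], 0, 0.8],
    [[15, 39, 0], 0, 0.8],
    [[15, 39, 0], 0, 0.8],
    [[15, 39, 0], 0, 0.8],
    [[15, 39, 0], 0, 0.8],
    [[15, 39, 0], 0, 0.8],
  ],
)

```text
time: 48.32
position: [0.6032, -0.047, 0.1665]
eef_rot: [0.711, 0.703, -0.0, -0.0]
contact_force: [0.5, -0.6, -0.7]
width: 0.902
```

Emit:
step_arm(
  commands=[
    [[13, 36, 0], 0, 0.8],
    [[0, 0, 0], 0, 0.8],
    [[0, 0, 0], 0, 0.8],
  ],
)

```text
time: 48.57
position: [0.6163, -0.0096, 0.1665]
eef_rot: [0.709, 0.705, 0.0, -0.0]
contact_force: [0.4, -0.6, -0.1]
width: 0.897
```

```bash
python3 - <<'E'
from port import *
for i in range(2): ports('D'); print(ctrl.sense()['position'])
E
```

```text
D rim 267 466.9 -397.2 25.6 off seat -0.6 0.8 port n 37 [-31.    7.6] ang 166.3 target 165.5 need -0.8
[ 0.61579307 -0.01216793  0.16622227]
D rim 258 466.8 -397.0 25.8 off seat -0.7 1.0 port n 36 [-31.1   8.1] ang 165.3 target 165.5 need 0.2
[ 0.61560358 -0.01369476  0.16612583]
```

D is now excellent. B: grip and turn −0.1 rad.

Emit:
step_arm(
  commands=[
    [[1, 1, -40], 0, 0.8],
    [[0, 0, -35], 0, 0.8],
    [[0, 0, -17], 0, 0.8],
    [[0, 0, -7], 0, 0.8],
    [[0, 0, 0], 0, 0.8],
    [[0, 0, 0], 0, -1],
    [[0, 0, 0], 0, -1],
    [[0, 0, 0], 0, -1],
    [[0, 0, 0], 0, -1],
    [[0, 0, 0], 0, -1],
    [[0, 0, 0], 0, -1],
  ],
)

```text
time: 49.58
position: [0.6171, -0.0119, 0.0682]
eef_rot: [0.711, 0.703, 0.0, 0.0]
contact_force: [0.5, 0.1, 4.9]
width: 0.535
```

Emit:
step_arm(
  commands=[
    [[0, 0, 0], -0.05, -1],
    [[0, 0, 0], -0.05, -1],
    [[0, 0, 0], 0, -1],
    [[0, 0, 0], 0, 0],
    [[0, 0, 0], 0, 0.8],
    [[0, 0, 0], 0, 0.8],
    [[0, 0, 0], 0, 0.8],
    [[0, 0, 0], 0, 0.8],
    [[0, 0, 30], 0, 0.8],
    [[0, 0, 40], 0, 0.8],
    [[0, 0, 30], 0, 0.8],
    [[0, 0, 0], 0, 0.8],
  ],
)

```text
time: 50.58
position: [0.6198, -0.0109, 0.1731]
eef_rot: [0.745, 0.667, 0.003, 0.002]
contact_force: [0.7, 0.2, 0.3]
width: 0.901
```

Emit:
step_arm(
  commands=[
    [[-40, 0, 0], 0, 0],
    [[-40, 0, 0], 0, -1],
    [[-40, 0, 0], 0, -1],
    [[-40, -20, 0], 0, -1],
    [[0, -40, 0], 0, -1],
    [[0, -40, 0], 0, -1],
    [[0, -40, 0], 0, -1],
    [[0, 0, 0], 0, -1],
    [[0, 0, 0], 0, -1],
  ],
)

```text
time: 51.33
position: [0.4593, -0.1528, 0.1671]
eef_rot: [0.747, 0.665, -0.0, -0.0]
contact_force: [-0.4, 0.1, 0.9]
width: 0.302
```

```bash
python3 - <<'E'
from ov import *
print(ctrl.sense()['position'])
ports();grab('scene'); overlay('pics/n.png','BCD',dict(B=(614.6,-11),C=(607.7,-216.2),D=(467.5,-397.3)))
E
```

```text
[ 0.45925079 -0.15281803  0.16706762]
A rim 261 599.8 221.3 25.5 off seat 0.7 1.0 port n 33 [ 29.3 -14.8] ang -26.7 target -26.4 need 0.3
B rim 255 615.9 -10.6 24.8 off seat 1.2 0.4 port n 39 [-26.9 -18.3] ang -145.8 target -147.6 need -1.8
C rim 255 607.3 -216.2 25.0 off seat -2.1 -0.7 port n 32 [22.9 -4.6] ang -11.4 target -2.6 need 8.8
D rim 264 466.4 -397.3 25.6 off seat -1.1 0.7 port n 39 [-30.4   7.8] ang 165.6 target 165.5 need -0.1
```

View pics/n.png

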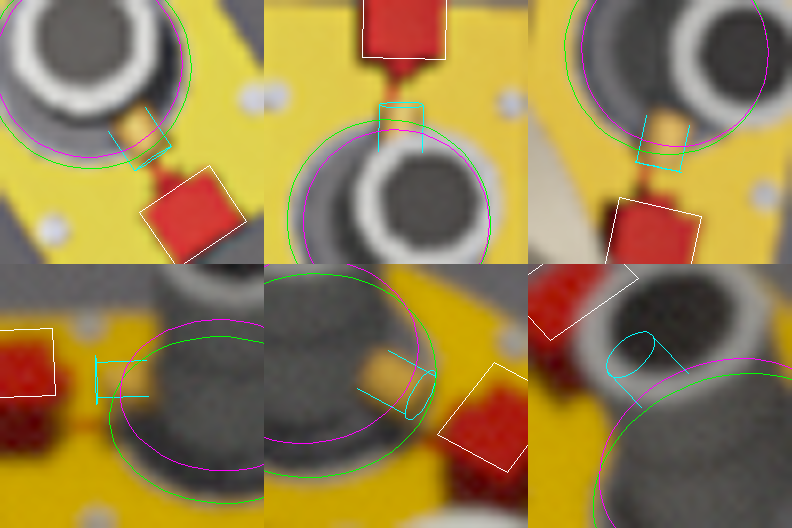

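```bash
python3 - <<'E'
from port import *
ctr=dict(A=(599.5,221),B=(615.2,-10.8),C=(607.5,-216.2),D=(466.8,-397.2))
for n in('top','scene'):
  p=cv2.resize(np.load('last_%s.npz'%n)['p'],None,fx=4,fy=4,interpolation=cv2.INTER_CUBIC).astype(float)
  B,G,R=p[...,0],p[...,1],p[...,2]
  for k in 'ABCD':
    x,y,t=ST[k];c=np.array([*ctr[k],0])/1000
    out=[]
    for th in np.arange(-20,21,1.):
        a=np.radians(t+th);e=np.array([np.cos(a),np.sin(a),0]);f=np.array([-e[1],e[0],0]);
        up=lambda r,w:c+e*r+f*w+[0,0,.0285+np.sqrt(max(0,.008**2-w*w))*.7]
        ins=project(n,[up(r,w) for r in np.linspace(.031,.040,6) for w in np.linspace(-.006,.006,7)])
        # brass-ness: R-B relative, low vs grey (0) ; yellow has larger R-B ; use distance to stub colour sampled at the centre
        out.append(ins)
    u=lambda I:(np.round((I+.5)*4-.5)).astype(int)
    col=np.array([90,165,225.]) if n=='top' else None
    # stub colour = median at th within +-4
    I=u(np.vstack(out[16:25]));col=np.median(p[I[:,1],I[:,0]],0)
    cost=[np.linalg.norm(p[u(o)[:,1],u(o)[:,0]]-col,axis=1).mean() for o in out]
    j=int(np.argmin(cost)); print(n,k,'col',col.round(0),'best dth',j-20,'cost',np.round(cost[::4],0))
E
```

```text
top A col [ 97. 175. 208.] best dth 6 cost [114. 108.  92.  75.  55.  32.  21.  23.  30.  34.  39.]
top B col [ 92. 163. 197.] best dth 1 cost [66. 56. 51. 46. 38. 31. 33. 42. 51. 60. 70.]
top C col [103. 172. 204.] best dth -2 cost [52. 48. 42. 38. 31. 33. 39. 46. 50. 57. 63.]
top D col [ 87. 166. 200.] best dth 3 cost [83. 73. 62. 49. 34. 22. 17. 20. 27. 31. 34.]
scene A col [ 56. 132. 168.] best dth 0 cost [83. 65. 47. 33. 21. 16. 20. 27. 33. 36. 38.]
scene B col [ 32. 155. 193.] best dth 2 cost [29. 27. 27. 25. 23. 21. 21. 29. 39. 52. 69.]
scene C col [ 61. 139. 176.] best dth -2 cost [84. 65. 46. 30. 18. 18. 29. 42. 50. 54. 56.]
scene D col [42. 44. 48.] best dth -20 cost [  7.   8.   9.  13.  25.  49.  77. 103. 124. 134. 135.]
```

Emit:
step_arm(
  commands=[
    [[-3, 0, -40], 0, -1],
    [[0, 0, -40], 0, -1],
    [[0, 0, 0], 0, -1],
    [[-1, 10, 0], 0, -1],
    [[-1, 10, 0], 0, -1],
    [[-1, 10, 0], 0, -1],
    [[-1, 10, 0], 0, -1],
    [[-1, 10, 0], 0, -1],
    [[-1, 10, 0], 0, -1],
    [[-1, 10, 0], 0, -1],
    [[-1, 10, 0], 0, -1],
    [[-1, 10, 0], 0, -1],
  ],
)

```text
time: 52.43
position: [0.4477, -0.0594, 0.0877]
eef_rot: [0.745, 0.667, -0.0, 0.0]
contact_force: [-0.5, -0.7, -0.7]
width: 0.005
```

Emit:
step_arm(
  commands=[
    [[-1, 6, 0], 0, -1],
    [[0, 0, 0], 0, -1],
    [[0, 3, 0], 0, -1],
    [[0, 0, 0], 0, -1],
  ],
)

```text
time: 52.77
position: [0.447, -0.0512, 0.0875]
eef_rot: [0.745, 0.667, -0.0, -0.0]
contact_force: [0.4, -0.0, 0.3]
width: 0.004
```

Emit:
step_arm(
  commands=[
    [[0, 3, 0], 0, -1],
    [[0, 0, 0], 0, -1],
  ],
)

```text
time: 52.93
position: [0.4469, -0.0484, 0.0875]
eef_rot: [0.745, 0.667, -0.0, -0.0]
contact_force: [0.1, 0.0, 0.1]
width: 0.005
```

Emit:
step_arm(
  commands=[
    [[0, 3, 0], 0, -1],
    [[0, 0, 0], 0, -1],
  ],
)

```text
time: 53.1
position: [0.4469, -0.0453, 0.0876]
eef_rot: [0.745, 0.667, 0.0, -0.0]
contact_force: [-1.4, -0.6, -0.3]
width: 0.005
```

Emit:
step_arm(
  commands=[
    [[0, 3, 0], 0, -1],
    [[0, 0, 0], 0, -1],
  ],
)

```text
time: 53.27
position: [0.4469, -0.042, 0.0876]
eef_rot: [0.745, 0.667, 0.0, -0.0]
contact_force: [0.0, -0.9, -0.8]
width: 0.003
```

Emit:
step_arm(
  commands=[
    [[0, 3, 0], 0, -1],
    [[0, 0, 0], 0, -1],
  ],
)

```text
time: 53.43
position: [0.4468, -0.0404, 0.0876]
eef_rot: [0.746, 0.666, -0.001, 0.001]
contact_force: [1.2, -4.9, 0.2]
width: 0.003
```

Emit:
step_arm(
  commands=[
    [[0, 2, 0], 0, -1],
    [[0, 0, 0], 0, -1],
  ],
)

```text
time: 53.6
position: [0.4467, -0.0401, 0.0876]
eef_rot: [0.746, 0.666, -0.002, 0.001]
contact_force: [2.0, -12.2, 0.1]
width: 0.004
```

Emit:
step_arm(
  commands=[
    [[0, 3, 0], 0, -1],
    [[0, 0, 0], 0, -1],
    [[0, 0, 0], 0, -1],
    [[0, 0, 0], 0, -1],
  ],
)

```text
time: 53.93
position: [0.4466, -0.0397, 0.0876]
eef_rot: [0.747, 0.665, -0.003, 0.002]
contact_force: [3.9, -21.1, 1.0]
width: 0.005
```

Emit:
step_arm(
  commands=[
    [[0, -15, 0], 0, -1],
    [[0, -30, 0], 0, -1],
    [[0, -30, 0], 0, -1],
    [[0, 0, 40], 0, -1],
    [[0, 0, 40], 0, -1],
    [[0, 0, 40], 0, -1],
    [[0, -40, 0], 0, -1],
    [[0, -40, 0], 0, -1],
    [[0, -20, 0], 0, -1],
    [[0, 0, 0], 0, -1],
    [[0, 0, 0], 0, -1],
  ],
)

```text
time: 54.85
position: [0.4467, -0.2101, 0.2075]
eef_rot: [0.746, 0.666, 0.0, -0.0]
contact_force: [0.5, -0.2, -0.5]
width: 0.004
```

```bash
python3 - <<'E'
from port import *
print(ctrl.sense()['position'])
caps();p,d=ports();q,ds=grab('scene')
for n,a,b in(('top',p,d),('scene',q,ds)):
    W=cloud(n,a,b);M=masks(a)
    m=M['red']&(np.hypot(W[...,0]-.45,W[...,1]+.06)<.09)&(W[...,2]>.07)&(W[...,2]<.12);print('ball',n,W[m].mean(0).round(4))
o=np.zeros((600,800,3),np.uint8);o[:300]=cv2.resize(p[150:285,140:500],(800,300),interpolation=cv2.INTER_CUBIC)
o[300:,:368]=cv2.resize(q[90:310,150:420],(368,300),interpolation=cv2.INTER_CUBIC);o[300:,400:]=cv2.resize(p[100:250,150:350],(400,300))
cv2.imwrite('pics/o.png',o)
E
```

```text
[ 0.44674158 -0.21006182  0.20750842]
cap 184 circ top ((506.88934326171875, 439.3389587402344), 28.868696212768555) z 0.0261 0.0017 knob [0.5047 0.4322 0.0805] 41
cap 74 circ top ((504.959716796875, 360.2273254394531), 11.458083152770996) z 0.0396 0.0025 knob [0.5037 0.3651 0.0527] 25
A rim 260 599.3 221.1 25.1 off seat 0.2 0.8 port n 32 [ 29.7 -15. ] ang -26.7 target -26.4 need 0.3
B rim 256 616.0 -10.4 24.8 off seat 1.3 0.6 port n 39 [-27.  -18.4] ang -145.7 target -147.6 need -1.9
C rim 253 606.8 -216.3 25.2 off seat -2.6 -0.8 port n 32 [23.4 -4.5] ang -11.0 target -2.6 need 8.4
D rim 8 479.5 -415.4 9.7 off seat 12.0 -17.4 port n 0 [0. 0.] ang 0.0 target 165.5 need 165.5
ball top [ 0.445  -0.0192  0.102 ]
ball scene [ 0.4497 -0.0261  0.099 ]
```

View pics/o.png

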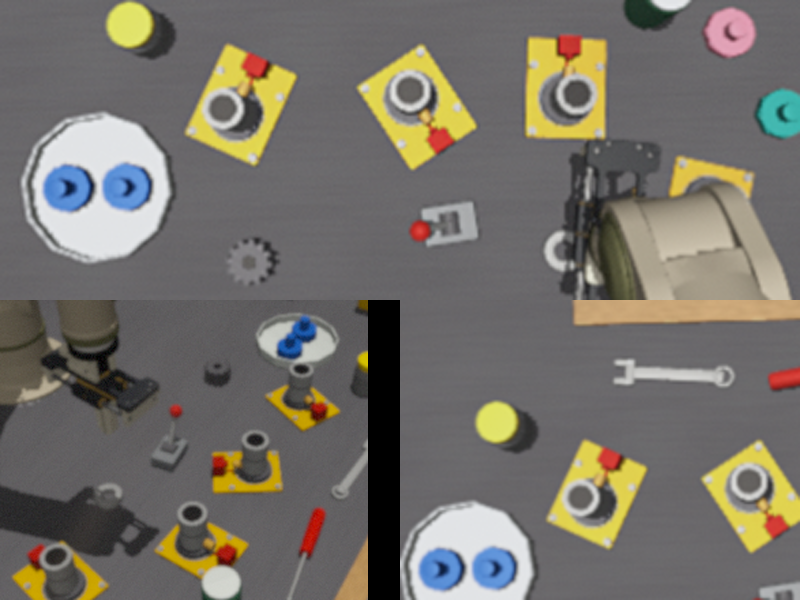

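```bash
python3 - <<'E'
from h import *
print(ctrl.sense()['contact_force']); ctrl.job_done()
E
```

```text
[ 0.55518287 -0.05468013  0.02981144]
the job is handed in; nothing more can be done
```

The job is handed in at about 55 s of the 210 s allowed. I threw the lever to unlocked and set the two blue caps knob up in the tray. Then I turned all four barrels onto their nozzles and threw the lever back to locked. The rig gives no verdict, so everything below is from my own camera and force checks.

One barrel (station D) was knocked about 43 mm off its seat during the run. I lifted it back, turned it and re-centred it.

| Item | Last check |
|---|---|
| Lever, unlocked side | Stop felt at 45 N; ball seen at its unlocked end |
| Lever, locked side | Stop felt at 21 N; ball about 38 mm from the pivot, as specified |
| Caps | Both flat and knob up, about 40 mm from the tray's centre (limit 68 mm) |
| Barrel positions | Offsets about 1 to 3 mm (limit 8 mm) |
| Ports A, B, D | Within about 3° in most estimates; one colour fit read 6° for A (limit 8°) |
| Port C | Estimates disagree, see below |
| Bystanders | Gear, wrench and jar look unmoved in the last picture; arm clear of everything |

**Port C:** the depth estimate read 8 to 9° off, just past the limit. The barrel's own rim hides part of that port from the top camera, and the estimate put the port at an impossible radius. I went with the other checks, which put it within about 2°: the colour fits in both cameras, the scene-camera overlay, and the angle I turned it by.

**Barrel D:** the last check was just before the lever was locked. In the final top picture the arm hides it, but the scene camera shows it still standing on its station.

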